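# Set a metal blank for edge filing: overhang its dyed end and clamp it

### The job

Get the aluminium blank on the filing jig ready for filing, using pushes only: slide it snug along the dark fence and towards the jig's front end, until its blue-dyed 15 mm end strip, and no more than that, overhangs the front end of the steel ledge. Then push the green clamp handle from its leaning position fully upright so that the rubber pad locks the blank down. Do not pick up or tip the blank, and leave the file, bottle, brush and tape where they lie.

Things in the scene. Friction and masses are not known exactly. Their poses are not given: they have to be found in the camera images.
- jig: Filing jig fixed to the bench: beech base 178 x 160 x 16 mm (x -78 to 100, y -45 to 115) carrying a steel ledge, a fence and a toggle clamp. Frame: origin on the bench top, z up, x along the ledge with its front end at -x (roughly facing the robot), fence on the +y side.
- ledge_end (a point): Middle of the upper edge of the steel ledge's front end, at x -80, y -5, z 42 mm in the jig frame; axes as the jig's. The ledge's flat top is at z = 42, x from -80 to +90, y from -33 (open right side) to +27 mm (fence).
- fence_mid (a point): Middle of the foot of the dark steel fence's face, at x 8, y 27, z 42 mm in the jig frame; the fence runs from x -72 to 88 and stands 12 mm above the ledge.
- clamp_pivot (a point): Axis of the clamp handle, at x -50, y 78, z 70 mm in the jig frame. The clamp's body covers x -75 to -25, y 46 to 110, up to z = 85. Open, its arm stands up within x -60 to -40, y -15 to 70, up to z = 130, the pad hanging 38 mm above the ledge; closed, the arm reaches over the blank at z 69 to 100 and its pad presses at x -50, y -5.
- blank: Loose flat aluminium plate 125 x 64 x 6 mm, 0.09 to 0.18 kg, on the ledge. Origin: centre of the underside; blue end at x = -62.5 mm, plain rear end at +62.5; fence-side edge at y = +32, open-side edge at y = -32 (sticks out over the ledge's open side by 4 mm or more). Starts up to 0.09 rad askew, 7 to 15 mm off the fence, blue end 15 to 45 mm back from the ledge's front end. Slides under about 1 N.
- blue_edge (a point): Middle of the top edge of the blank's blue end; overhang is how far this lies past the ledge's front end, along the jig's -x.
- corner_front (a point): Point on the blank's fence-side edge, 2.5 mm from its blue end, at half thickness; touches the fence when its y in the jig frame is 27 mm.
- corner_rear (a point): Point on the blank's fence-side edge, 2.5 mm from its plain rear end, at half thickness; touches the fence when its y in the jig frame is 27 mm.
- clamp_handle (a joint): Clamp handle angle, rad: 0 = open (leans 0.75 rad from upright, away from the ledge, to the jig's +y); 0.75 = closed (upright, at a stop). Starts at 0 to 0.1, stays where left. Pushing its upper part towards the jig's -y closes it with 2 to 6 N and lowers the arm; in the last 0.07 rad the sprung pad meets the blank and ends pressing with 3 N; the stiff joint holds it.
- handle_tip (a point): Rounded free end of the smooth, slippery green handle grip (16 mm thick), 105 mm from its pivot; at joint value 0 it is at y 150, z 147 mm in the jig frame, closed at y 78, z 175.
- clamp_pad: Black rubber pad, 15 mm wide and 14 mm high, sprung under the spindle at the end of the clamp's arm; the origin is on the spindle's axis 30 mm above the pad's underside.
- flat_file: Bystander: flat steel hand file with a wooden handle, 250 mm long, 23 mm high, lying across in front of the jig; origin near its middle.
- nozzle_bottle: Bystander: plain white nozzle bottle, 34 mm wide and 104 mm high, standing to the right behind the jig; origin under its centre.
- brush_1: Bystander: green brush, 85 x 30 x 22 mm, lying to the right of the jig; origin under its centre.
- tape_1: Bystander: black roll of tape, 60 mm across and 19 mm high, lying left behind the jig; origin under its centre.

How it is judged:
By the outcome, as a careful person would: the job done as asked, in the order asked, and still so for the second after the job is handed in, with the robot touching nothing.
It also fails if it takes over 54 s, if anything falls off the work surface, if the arm or the gripper's body presses on something with over 40 N, if the wrist force passes 120 N, or if a joint passes its speed limit or range.

### The arm

A 7-joint arm with a two-finger parallel gripper is mounted at the origin on a cart in front of the work surface, level with it; the furniture and walls round the work are solid. World frame = base frame: x ahead of the robot, y to its left, z up, the work surface at z = 0. Lengths are in m, angles in rad, forces in N, time in s.
With the tool pointing down it reaches from about 0.35 to 0.775 m from the base axis. Payload 3.1 kg.
Tool frame: the origin (TCP) lies midway between the tips of the shut fingers; the grasp point (between the pads) lies 19 mm behind it (arm.grasp_offset is the distance from the TCP to the grasp point, in m); z points along the fingers, y is the direction in which the jaws open and shut (so a half turn about z gives the same grasp; the last joint's range is limited). The gripper opens to 85 mm and grips with 20 to 120 N. Pads are 22 mm wide; open, the fingers measure 114 mm over their backs; the gripper's body (76 mm by 85 mm) begins 54 mm behind the grasp point. The pads swing forward as they close: fully open they stand 13 mm farther back than shut.
Start: joints at [-1.306, 0.311, 0.014, 1.512, -0.004, 1.319, -0.027], TCP at [0.166, 0.524, 0.231] pointing down, gripper open.
Joint ranges: [-2.7, 2.7], [-0.3, 1.91], [-1.27, 1.3], [0.12, 2.57], [-1.44, 4.58], [0.2, 2.03], [-3.05, 3.05]. Speed limits (rad/s): [2.79, 2.79, 3.14, 3.14, 3.14, 3.14, 3.14].

### API

Orientations are given as a rotation vector (axis times angle).
In Python, from workcell import arm gives the robot as it stands.
- The arm moves only by the tool arm_command, never from a script. Its argument "deltas" is a list that holds one entry, the list of rows, each a list of 7 numbers: the turn, a rotation vector about the tool's x, y, z in degrees, then the shift along the tool's x, y, z in cm, then the opening, from 0 (shut) to 1 (fully open). A call has 1 to 12 rows; each row shifts and turns the commanded pose from where the row before left it, along the tool's axes as they then stand; what a row does not reach is not made up. A row lasts 1/10 s, in which the tool goes at most 50 mm and 8.59 degrees, less where a joint would pass 70% of its speed; a pose out of reach is approached as far as the arm can. A call is refused whole if a number of a shift passes 5 or a number of a turn 8.59, either way. A call with a gripper value outside its range is refused whole. The fingers move at their own pace and stop on an object; the grip force is fixed at half the most. Time passes only in rows, so rows that do not move let the fingers close. It gives the time, the measured TCP pose, the force and the opening at its end, in the units of the state.
- arm.get_obs(): the state, without advancing time (a new reading comes with each control period).
- arm.snapshot(name): name is "scene" or "top" or "wrist"; returns (picture, depth): 384x512x3 uint8, red, green, blue; 384x512 float32, m along the optical axis (not along the pixel's ray), 0 where there is no reading.
- arm.camera_model(name): a dict with "vertical_fov" (degrees; the focal length in pixels is half the picture's height over the tangent of half this angle, whatever the lens; pixels are square), "cx", "cy" (the principal point, pixels), "R" (3x3) and "t" (3): a world point X has camera coordinates R X + t. Camera axes: x right, y down, z forward; pixel columns grow to the right and rows downward; lengths in m; the calibration is good to about 2 mm. A picture is of the moment at which its call begins: read the wrist's pose just before it. camera_model takes no time and is no camera call; for the wrist camera it gives the pose at the moment of the call.
- arm.close_job(): hands the job in, once; it reports no verdict.
The state is a dict: "t": time; "joint_positions": joint angles; "joint_velocities": joint speeds; "effort": joint torques, N m; "ee_pos": TCP position; "eef_rot": TCP orientation; "force": force on the tool from outside, world axes, zero at the start; "torque": the same for the moment, N m; "finger_gap": finger opening in m.
Only numpy, scipy, OpenCV 4.12 (cv2) and the standard library are available. Lean on these libraries where they do the work, as an engineer would, in place of code of your own. Each camera call takes 0.05 s, during which the arm holds its last target.

## Working session

There is one attempt and no reset: what is moved stays moved. The work goes in short steps, Python scripts to look and compute and a tool call to move; the robot and the scene stay as the last step left them, time stands still between calls to the robot, and variables do not carry over. Pictures are saved under pics/ and viewed, and the job is handed in when it is done.

Besides the shell and the picture viewer there is one more tool, called as a command line: name --argument value ..., lists and objects as JSON in quotes. arm_command: Moves the arm, as the interface text tells. Its arguments: {"type":"object","properties":{"deltas":{"type":"array"}},"required":["deltas"]}

```bash
mkdir -p pics; ls
python3 - <<'E'
from workcell import arm
import cv2, numpy as np
o=arm.get_obs(); print({k:np.round(v,3) for k,v in o.items()})
for n in ["scene","top"]:
    p,d=arm.snapshot(n); cv2.imwrite(f"pics/{n}0.png",p[:,:,::-1]); np.save(f"pics/{n}0_d.npy",d)
    m=arm.camera_model(n); print(n,m)
E
```

```text
pics
{'t': np.float64(0.0), 'joint_positions': array([-1.306,  0.312,  0.014,  1.513, -0.004,  1.319, -0.027]), 'joint_velocities': array([-0.001,  0.001, -0.001, -0.002, -0.001,  0.002,  0.001]), 'effort': array([-0.0000e+00, -3.7991e+01,  1.4600e-01, -2.3059e+01,  1.2000e-02,
        1.4000e-02, -0.0000e+00]), 'ee_pos': array([0.166, 0.524, 0.23 ]), 'eef_rot': array([-0.48 , -3.104,  0.004]), 'force': array([ 0.088, -0.459,  0.323]), 'torque': array([0.012, 0.069, 0.027]), 'finger_gap': np.float64(0.086)}
scene {'vertical_fov': 54.75741924786515, 'cx': 256.17442015933466, 'cy': 186.73395894163568, 'R': array([[ 0.88038707, -0.47401733, -0.01503928],
       [-0.33639466, -0.60180055, -0.72434434],
       [ 0.33430113,  0.64276253, -0.68927432]]), 't': array([-0.47573346,  0.28246177,  0.73315727])}
top {'vertical_fov': 46.36712702424589, 'cx': 258.7657199491494, 'cy': 187.8802724166914, 'R': array([[-8.27395941e-04, -9.99817795e-01,  1.90707128e-02],
       [-9.93843813e-01, -1.29063808e-03, -1.10782711e-01],
       [ 1.10787139e-01, -1.90449711e-02, -9.93661662e-01]]), 't': array([0.00516597, 0.5427245 , 1.03568968])}
```

View pics/scene0.png

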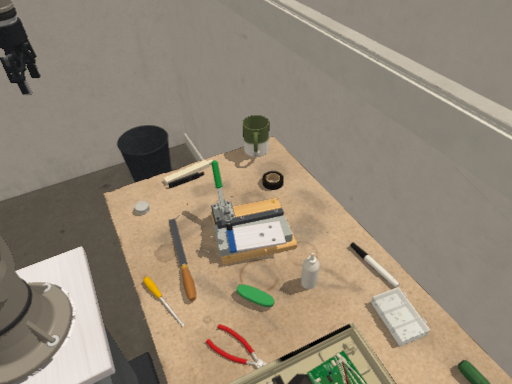

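View pics/top0.png

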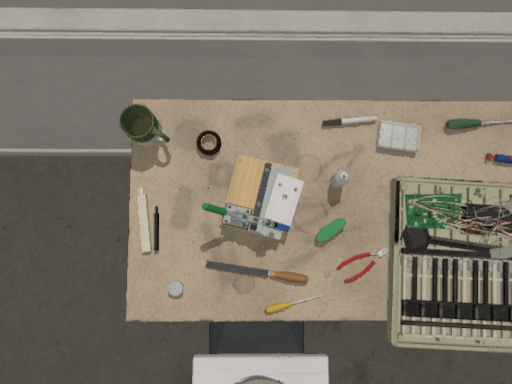

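Run:
```python
import cv2
p=cv2.imread("pics/top0.png")[135:255,185:325]; cv2.imwrite("pics/top0z.png",cv2.resize(p,None,fx=5,fy=5,interpolation=cv2.INTER_CUBIC))
p=cv2.imread("pics/scene0.png")[155:275,190:320]; cv2.imwrite("pics/scene0z.png",cv2.resize(p,None,fx=5,fy=5,interpolation=cv2.INTER_CUBIC))
```

```text
(no output)
```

View pics/top0z.png

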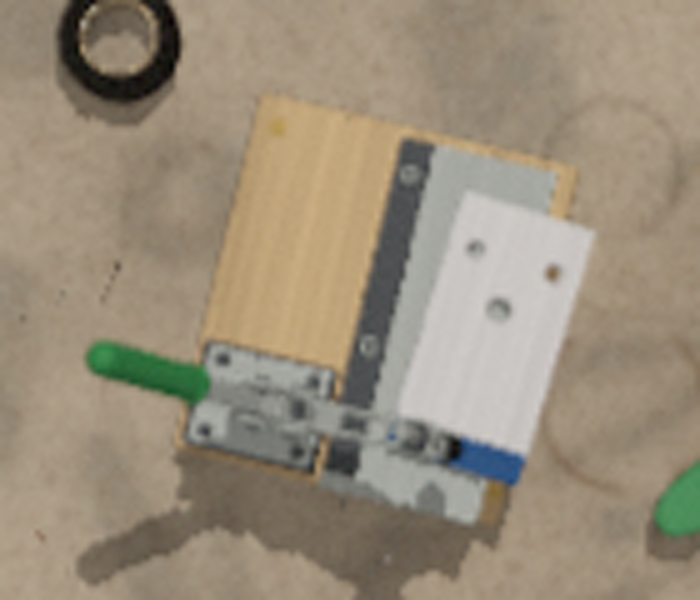

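View pics/scene0z.png

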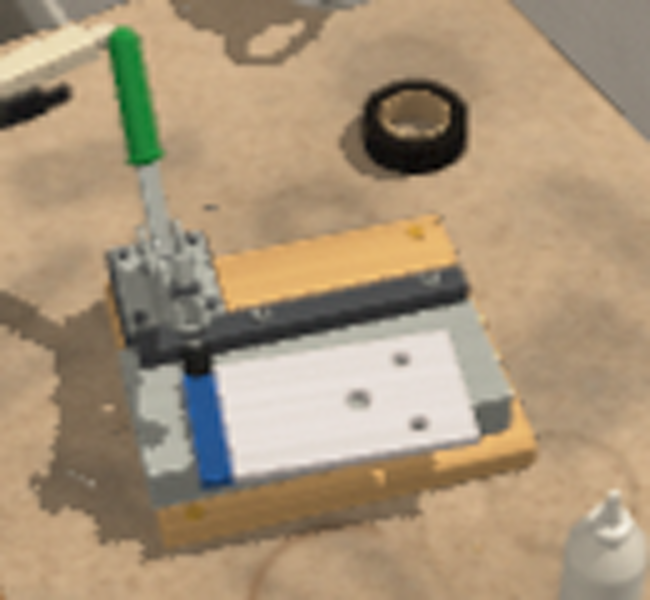

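```bash
cat > h.py <<'E'
import numpy as np, cv2
from scipy.optimize import least_squares
def cam(m): 
    f=192/np.tan(np.radians(m['vertical_fov']/2)); return f,m['cx'],m['cy'],np.array(m['R']),np.array(m['t'])
def proj(m,X):
    f,cx,cy,R,t=cam(m); c=np.atleast_2d(X)@R.T+t; return np.c_[f*c[:,0]/c[:,2]+cx,f*c[:,1]/c[:,2]+cy]
def back(m,uv,z):
    f,cx,cy,R,t=cam(m); uv=np.atleast_2d(uv); d=np.c_[(uv[:,0]-cx)/f,(uv[:,1]-cy)/f,np.ones(len(uv))]@R
    o=-R.T@t; s=(np.asarray(z)-o[2])/d[:,2]; return o+s[:,None]*d
def jw(p,P): # jig->world, p=(x,y,yaw), P in mm
    P=np.atleast_2d(P)/1000.; c,s=np.cos(p[2]),np.sin(p[2]); return np.c_[p[0]+c*P[:,0]-s*P[:,1],p[1]+s*P[:,0]+c*P[:,1],P[:,2]]
def wj(p,X):
    X=np.atleast_2d(X); c,s=np.cos(p[2]),np.sin(p[2]); dx=X[:,0]-p[0]; dy=X[:,1]-p[1]; return np.c_[c*dx+s*dy,-s*dx+c*dy,X[:,2]]*1000
def fit(m,J,UV,p0=(0.5,0,-.2)):
    r=least_squares(lambda p:(proj(m,jw(p,J))-UV).ravel(),p0); return r.x,r.fun.reshape(-1,2)
E
python3 - <<'E'
from h import *
from workcell import arm
m=arm.camera_model("top")
Z=np.array
J=Z([[100,115,16],[100,-45,16],[-78,115,16],[90,-33,42],[-80,-33,42],[88,27,54]])
UV=Z([[262,95],[577,165],[178,445],[555,172],[475,523],[435,147]])/5.+[185,135]
p,r=fit(m,J,UV); print(p,r.round(1))
b=back(m,Z([[465,192],[595,232],[520,485]])/5.+[185,135],.048); print(wj(p,b).round(1))
print(jw(p,[[0,0,42],[-80,-5,42],[-50,78,70],[-50,150,147],[62,-33,45]]).round(3))
for n,uv in dict(file=[240,270],file2=[306,278],file1=[207,264],bottle=[340,182],brush=[331,230],tape=[209,143]).items(): print(n,back(m,uv,0.02).round(3))
w=arm.camera_model("wrist"); print(w); o=arm.get_obs()
c=-np.array(w['R']).T@w['t']
from scipy.spatial.transform import Rotation as Ro
T=Ro.from_rotvec(o['eef_rot']).as_matrix(); print(T.round(3), 'cam in tool',(T.T@(c-o['ee_pos'])).round(3),(np.array(w['R'])@T).round(3))
E
```

```text
[ 0.50526991 -0.03112229 -0.22965201] [[-0.5 -0.8]
 [ 0.7  0.2]
 [-1.1  0.9]
 [ 0.5  0. ]
 [ 0.6  0.3]
 [-0.2 -0.7]]
[[ 69.8   7.7  48. ]
 [ 65.3 -56.   48. ]
 [-57.9 -47.6  48. ]]
[[ 0.505 -0.031  0.042]
 [ 0.426 -0.018  0.042]
 [ 0.474  0.056  0.07 ]
 [ 0.491  0.126  0.147]
 [ 0.558 -0.077  0.045]]
file [[0.35  0.049 0.02 ]]
file2 [[ 0.331 -0.106  0.02 ]]
file1 [[0.364 0.127 0.02 ]]
bottle [[ 0.558 -0.191  0.02 ]]
brush [[ 0.443 -0.167  0.02 ]]
tape [[0.653 0.126 0.02 ]]
{'vertical_fov': 63.558206275573696, 'cx': 255.7289067231831, 'cy': 191.2996342678904, 'R': array([[ 0.30217266,  0.95324736, -0.00333963],
       [ 0.91546337, -0.28921518,  0.27978812],
       [ 0.26574142, -0.08760163, -0.96005596]]), 't': array([-0.54892832, -0.03525649,  0.3793843 ])}
[[-0.953  0.302 -0.001]
 [ 0.302  0.953 -0.002]
 [-0.    -0.002 -1.   ]] cam in tool [ 0.072  0.001 -0.142] [[-0.     1.     0.001]
 [-0.96   0.    -0.28 ]
 [-0.28  -0.001  0.96 ]]
```

```bash
cat >> h.py <<'E'
from scipy.spatial.transform import Rotation as Ro
def sim(pos,rv,rows):
    T=Ro.from_rotvec(rv); p=np.array(pos,float)
    for r in rows:
        # shift along tool axes at row start
        p=p+T.apply(np.array(r[3:6])/100); T=T*Ro.from_rotvec(np.radians(r[:3]))
    return p,T
def stat(p,o):
    T=Ro.from_rotvec(o['eef_rot']).as_matrix(); j=wj(p,o['ee_pos'])[0]
    yaw=np.degrees(np.arctan2(T[1,1],T[0,1]))
    print('t',round(float(o['t']),2),'jig',j.round(1),'yaw_y',round(yaw,2),'rel jig',round(yaw-np.degrees(p[2]),2),'tilt',T[:,2].round(3),'F',np.round(o['force'],1),'gap',round(float(o['finger_gap']),3))
E
python3 - <<'E'
from h import *
from workcell import arm
o=arm.get_obs()
for rows in ([[0,0,4.75,-3.9,0,-.5,0]]*18,[[0,0,4.75,-4,-.0,-.5,0]]*12+[[0,0,4.75,-4,0,-.3,0]]*6):
    p,T=sim(o['ee_pos'],o['eef_rot'],rows); print(p,T.as_matrix().round(3), wj([.505,-.031,-.23],p))
E
```

```text
[ 0.50496006 -0.01757697  0.32124602] [[ 0.226  0.974 -0.001]
 [ 0.974 -0.226 -0.002]
 [-0.002 -0.    -1.   ]] [[ -3.09903643  13.0604439  321.2460246 ]]
[ 0.51364614 -0.03148526  0.30926977] [[ 0.226  0.974 -0.001]
 [ 0.974 -0.226 -0.002]
 [-0.002 -0.    -1.   ]] [[  8.52908158   1.49864589 309.26976938]]
```

arm_command --deltas '[[[0,0,4.75,-3.9,0,-0.5,0],[0,0,4.75,-3.9,0,-0.5,0],[0,0,4.75,-3.9,0,-0.5,0],[0,0,4.75,-3.9,0,-0.5,0],[0,0,4.75,-3.9,0,-0.5,0],[0,0,4.75,-3.9,0,-0.5,0],[0,0,4.75,-3.9,0,-0.5,0],[0,0,4.75,-3.9,0,-0.5,0],[0,0,4.75,-3.9,0,-0.5,0],[0,0,4.75,-3.9,0,-0.5,0],[0,0,4.75,-3.9,0,-0.5,0],[0,0,4.75,-3.9,0,-0.5,0]]]'

```text
t: 1.3
ee_pos: [0.4912, 0.2125, 0.2909]
eef_rot: [-1.907, -2.496, 0.001]
force: [0.7, 0.4, 0.3]
finger_gap: 0.0004
```

arm_command --deltas '[[[0,0,4.75,-3.9,0,-0.5,0],[0,0,4.75,-3.9,0,-0.5,0],[0,0,4.75,-3.9,0,-0.5,0],[0,0,4.75,-3.9,0,-0.5,0],[0,0,4.75,-3.9,0,-0.5,0],[0,0,4.75,-3.9,0,-0.5,0],[0,0,0,0,0,0,0],[0,0,0,0,0,0,0]]]'

```text
t: 2.1
ee_pos: [0.5048, -0.0181, 0.3212]
eef_rot: [-2.462, -1.951, -0.001]
force: [-0.6, 0.5, -0.0]
finger_gap: -0.0003
```

Run:
```python
from h import *
from workcell import arm
import pickle
p=[.5053,-.0311,-.2297]
stat(p,arm.get_obs())
m=arm.camera_model("wrist"); im,d=arm.snapshot("wrist"); pickle.dump((m,im,d),open("pics/w1.pkl","wb"))
cv2.imwrite("pics/w1.png",cv2.resize(im[:,:,::-1],(800,600),interpolation=cv2.INTER_CUBIC))
im,d=arm.snapshot("top");cv2.imwrite("pics/top1.png",im[:,:,::-1])
```

```text
t 2.1 jig [ -3.5  12.5 321.2] yaw_y -13.22 rel jig -0.06 tilt [-0.     0.001 -1.   ] F [-0.6  0.5 -0. ] gap -0.0
```

View pics/w1.png

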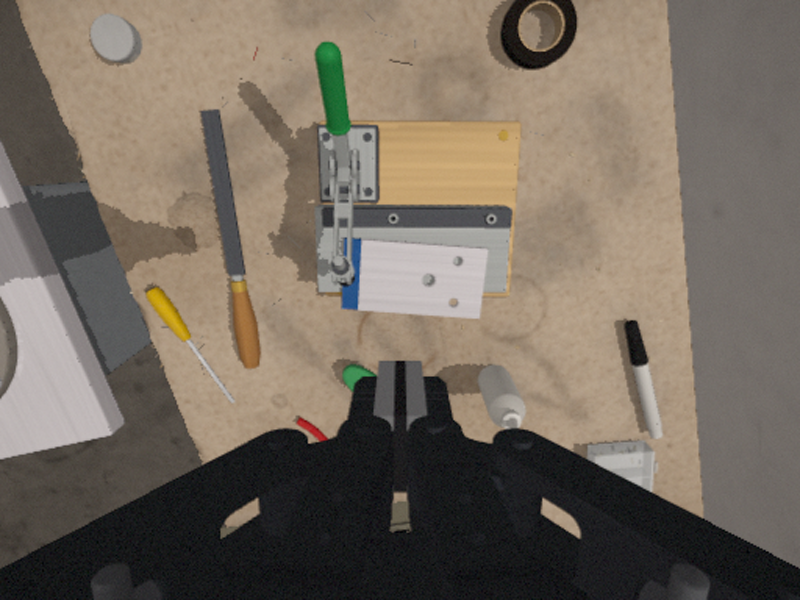

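Run:
```python
import pickle,cv2
m,im,d=pickle.load(open("pics/w1.pkl","rb"))
c=im[70:210,195:340,::-1]; cv2.imwrite("pics/w1z.png",cv2.resize(c,None,fx=4,fy=4,interpolation=cv2.INTER_CUBIC))
```

```text
(no output)
```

View pics/w1z.png

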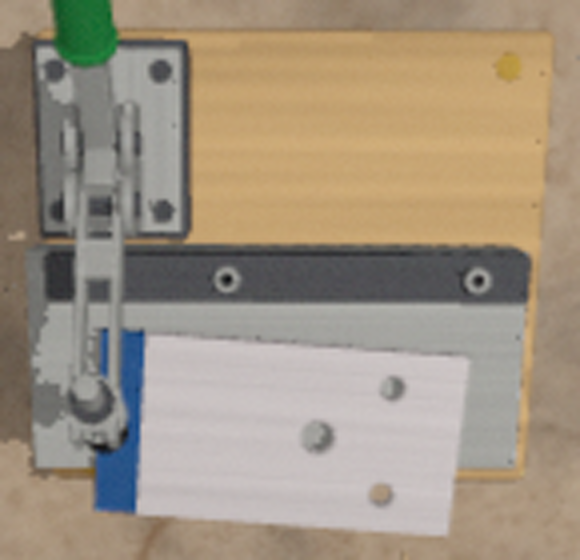

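Run:
```python
from h import *
import pickle
m,im,d=pickle.load(open("pics/w1.pkl","rb"))
Z=np.array
S=lambda a:Z(a)/4.+[195,70]-.37
J=Z([[100,115,16],[100,-45,16],[90,-33,42],[-80,-33,42],[88,27,54],[-72,27,54]])
UV=S([[552,33],[527,478],[518,470],[33,468],[531,303],[45,300]])
p,r=fit(m,J,UV); print(p,r.round(1))
b=back(m,S([[103,330],[470,356],[447,535],[95,512]]),.048); B=wj(p,b); print(B.round(1))
for i in range(4): print(np.linalg.norm(B[i]-B[(i+1)%4]))
# depth checks
def dz(u,v):
    f,cx,cy,R,t=cam(m); zc=np.median(d[v-1:v+2,u-1:u+2]); c=Z([(u-cx)/f*zc,(v-cy)/f*zc,zc]); return R.T@(c-t)
for nm,q in dict(blank=(280,190),ledge=(320,160),base=(300,95),handle=(210,35)).items(): print(nm,dz(*q).round(4),wj(p,dz(*q)).round(1))
print(dz(208,30))
```

```text
[ 0.5065506  -0.03067918 -0.23216864] [[ 1.2 -1.3]
 [-0.2  0.8]
 [-0.5 -0.2]
 [ 0.2  0.1]
 [-0.5  0.1]
 [-0.3  0.7]]
[[-53.4  17.   48. ]
 [ 70.5   8.3  48. ]
 [ 65.7 -55.5  48. ]
 [-58.2 -47.2  48. ]]
124.26476287944448
64.03316658617571
124.24239009734788
64.37640537766006
blank [ 0.5256 -0.0724  0.047 ] [[ 28.1 -36.2  47. ]]
ledge [ 0.5882 -0.0446  0.0415] [[82.7  5.3 41.5]]
base [0.5812 0.0453 0.0154] [[55.1 91.1 15.4]]
handle [0.4924 0.1179 0.1498] [[-47.9 141.4 149.8]]
[0.49172891 0.12241664 0.14943448]
```

arm_command --deltas '[[[0,0,0,-4.4,0.5,0,0],[0,0,0,-4.4,0.5,3,0],[0,0,0,0,0,4.5,0],[0,0,0,0,0,4.5,0],[0,0,0,0,0,4.5,0],[0,0,0,0,0,4,0],[0,0,0,0,0,3,0],[0,0,0,0,0,2,0],[0,0,0,0,0,0,0],[0,0,0,0,0,0,0]]]'

```text
t: 3.2
ee_pos: [0.4956, -0.101, 0.0682]
eef_rot: [-2.457, -1.957, 0.0]
force: [-0.1, -0.5, 0.7]
finger_gap: -0.0
```

```bash
cat > look.py <<'E'
from h import *
from workcell import arm
import pickle,sys
p=[.506,-.031,-.2315]
stat(p,arm.get_obs())
if len(sys.argv)>1:
    n=sys.argv[1]; v=sys.argv[2]
    m=arm.camera_model(v); im,d=arm.snapshot(v); pickle.dump((m,im,d),open(f"pics/{n}.pkl","wb"))
    if len(sys.argv)>3:
        a,b,c,e,f=map(int,sys.argv[3:8]); im=im[b:e,a:c]
    else: f=1.5
    cv2.imwrite(f"pics/{n}.png",cv2.resize(im[:,:,::-1],None,fx=f,fy=f,interpolation=cv2.INTER_CUBIC))
E
python3 look.py w2 wrist
```

```text
t 3.2 jig [  6.  -70.6  68.2] yaw_y -12.94 rel jig 0.33 tilt [-0.001  0.    -1.   ] F [-0.1 -0.5  0.7] gap -0.0
```

View pics/w2.png

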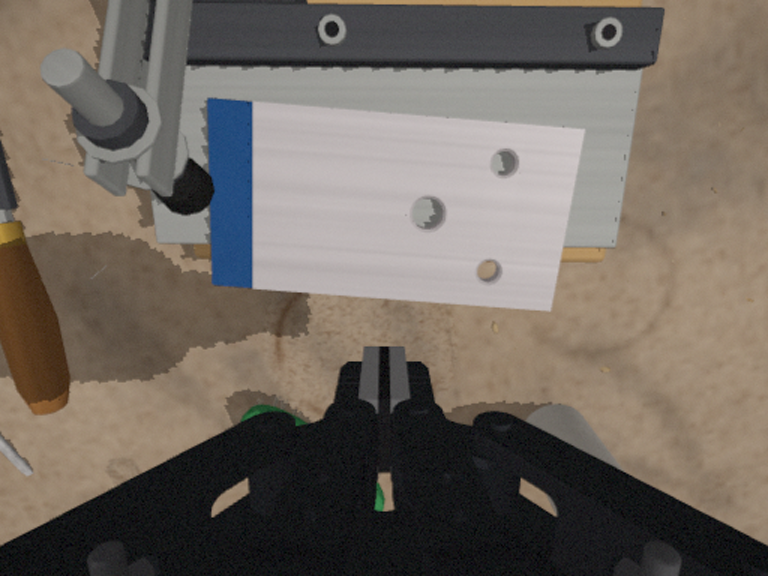

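```bash
cat > meas.py <<'E'
from h import *
import pickle
Z=np.array
E
python3 - <<'E'
from meas import *
m,im,d=pickle.load(open("pics/w2.pkl","rb"))
S=lambda a:Z(a)/1.5-.17
J=Z([[88,27,54],[90,-33,42],[-80,-33,42]])
UV=S([[657,66],[614,247],[157,243]])
p,r=fit(m,J,UV); print(p,r.round(1))
for q in (p,[.506,-.031,-.2315]):
    B=wj(q,back(m,S([[208,98],[584,129],[550,311],[213,286]]),.048)); print(B.round(1))
E
```

```text
[ 0.50643698 -0.03049616 -0.23698817] [[ 0.7 -0.9]
 [ 1.5  1.3]
 [-2.3  0.6]]
[[-53.1  16.5  48. ]
 [ 70.2   8.3  48. ]
 [ 66.1 -55.3  48. ]
 [-57.4 -47.1  48. ]]
[[-52.7  17.4  48. ]
 [ 70.6   8.5  48. ]
 [ 66.1 -55.1  48. ]
 [-57.3 -46.2  48. ]]
```

arm_command --deltas '[[[0,0,0,0,0,1.5,0],[0,0,0,0,0,1.5,0],[0,0,0,0,0,0,0],[0,0,0,0,0,0,0]]]'

```text
t: 3.65
ee_pos: [0.4963, -0.1022, 0.0395]
eef_rot: [2.458, 1.954, 0.003]
force: [0.1, -0.4, 0.1]
finger_gap: 0.0002
```

```bash
python3 look.py
```

```text
t 3.65 jig [  6.9 -71.5  39.5] yaw_y -13.05 rel jig 0.22 tilt [ 0.002 -0.    -1.   ] F [ 0.1 -0.4  0.1] gap 0.0
```

Push toward the fence in small rows.

arm_command --deltas '[[[0,0,0,0.4,0,0,0],[0,0,0,0.4,0,0,0],[0,0,0,0.3,0,0,0],[0,0,0,0.3,0,0,0],[0,0,0,0.3,0,0,0],[0,0,0,0.2,0,0,0],[0,0,0,0,0,0,0],[0,0,0,0,0,0,0]]]'

```text
t: 4.45
ee_pos: [0.4994, -0.0832, 0.0381]
eef_rot: [-2.459, -1.954, -0.0]
force: [-0.0, 0.3, -0.2]
finger_gap: -0.0
```

```bash
python3 look.py w3 wrist
```

```text
t 4.45 jig [  5.6 -52.3  38.1] yaw_y -13.06 rel jig 0.21 tilt [-0.     0.001 -1.   ] F [-0.   0.3 -0.2] gap -0.0
```

View pics/w3.png

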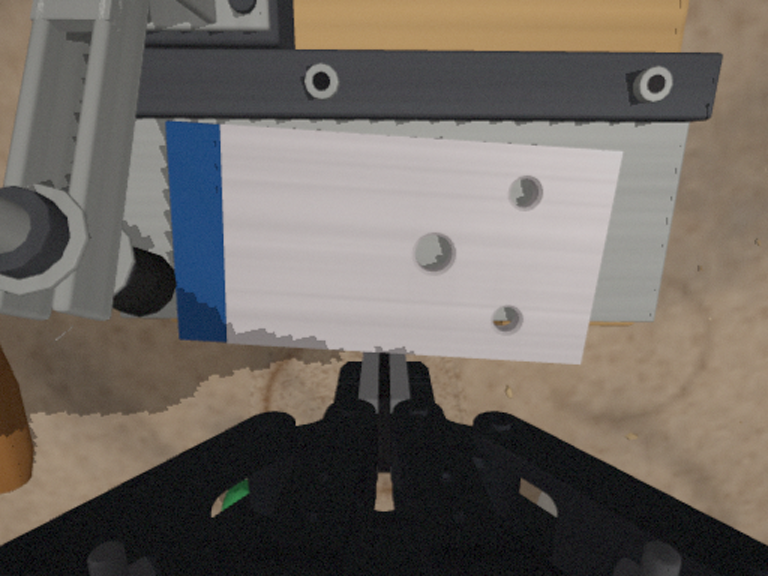

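arm_command --deltas '[[[0,0,0,0.1,0,0,0],[0,0,0,0.1,0,0,0],[0,0,0,0.1,0,0,0],[0,0,0,0.1,0,0,0],[0,0,0,0,0,0,0]]]'

```text
t: 5.0
ee_pos: [0.5006, -0.0797, 0.0383]
eef_rot: [2.46, 1.954, 0.0]
force: [-0.1, -1.6, -0.0]
finger_gap: -0.0001
```

```bash
python3 look.py w4 wrist
```

```text
t 5.0 jig [  5.9 -48.6  38.3] yaw_y -13.06 rel jig 0.2 tilt [ 0.  0. -1.] F [-0.1 -1.6 -0. ] gap -0.0
```

View pics/w4.png

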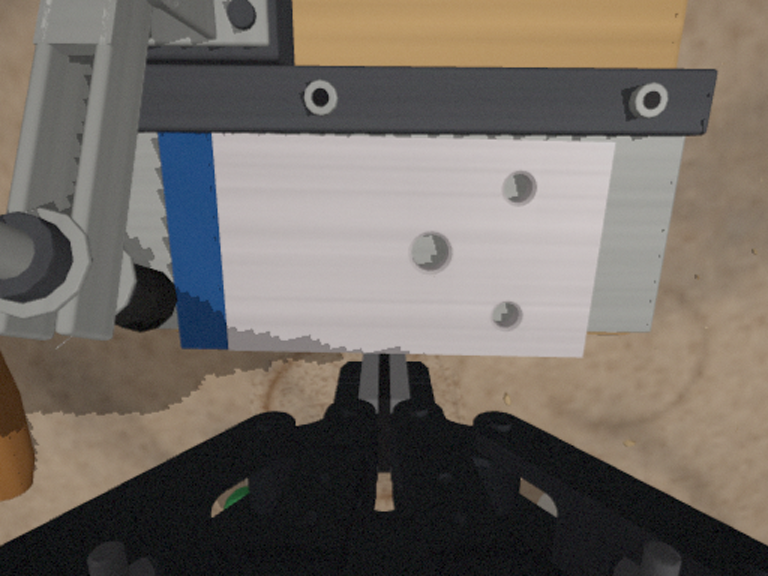

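arm_command --deltas '[[[0,0,0,0.1,0,0,0],[0,0,0,0.1,0,0,0],[0,0,0,0,0,0,0]]]'

```text
t: 5.35
ee_pos: [0.5008, -0.0787, 0.0383]
eef_rot: [2.46, 1.953, -0.001]
force: [0.1, -2.9, -0.4]
finger_gap: 0.0003
```

```bash
python3 look.py w5 wrist
```

```text
t 5.35 jig [  5.9 -47.7  38.3] yaw_y -13.1 rel jig 0.16 tilt [ 0.    -0.001 -1.   ] F [ 0.1 -2.9 -0.4] gap 0.0
```

View pics/w5.png

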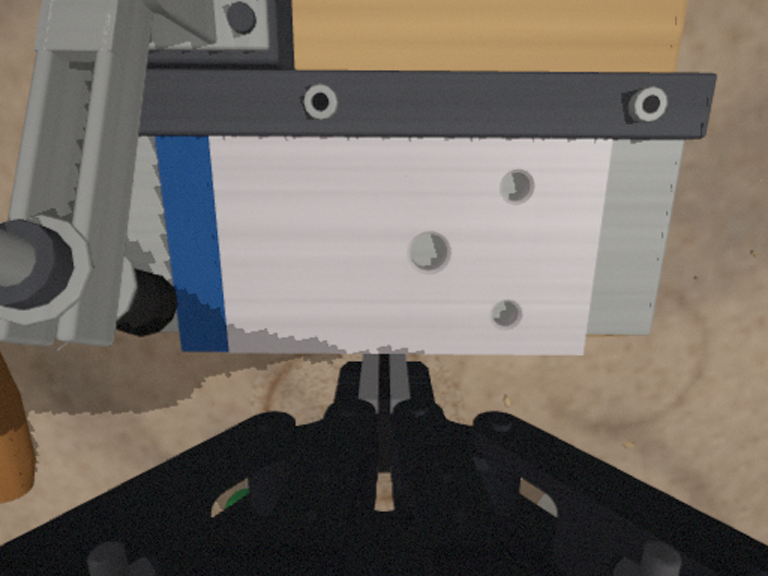

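arm_command --deltas '[[[0,0,0,0.1,0,0,0],[0,0,0,0.1,0,0,0],[0,0,0,0,0,0,0]]]'

```text
t: 5.7
ee_pos: [0.5008, -0.0787, 0.0383]
eef_rot: [2.46, 1.95, -0.004]
force: [-1.7, -6.1, -1.4]
finger_gap: -0.0002
```

```bash
python3 look.py w6 wrist
python3 - <<'E'
from meas import *
m,im,d=pickle.load(open("pics/w5.pkl","rb"))
S=lambda a:Z(a)/1.5-.17
p=[.506,-.031,-.2315]
print(wj(p,back(m,S([[157,137],[611,139],[583,354],[181,351]]),.048)).round(1))
print(wj(p,back(m,S([[652,334]]),.042)).round(1), wj(p,back(m,S([[703,137]]),.054)).round(1))
E
```

```text
t 5.7 jig [  5.9 -47.6  38.3] yaw_y -13.17 rel jig 0.09 tilt [-0.    -0.003 -1.   ] F [-1.7 -6.1 -1.4] gap -0.0
[[-56.7  27.5  48. ]
 [ 66.2  27.3  48. ]
 [ 66.5 -36.1  48. ]
 [-57.8 -35.4  48. ]]
[[ 90.4 -31.8  42. ]] [[87.1 27.8 54. ]]
```

arm_command --deltas '[[[0,0,0,-1,0,0,0],[0,0,0,-0.5,0,-1.5,0],[0,0,0,0,0,-1.5,0],[0,0,0,1.2,2.2,0,0],[0,0,0,1.2,2.2,0,0],[0,0,0,1.2,2.2,0,0],[0,0,0,1.2,2.2,0,0],[0,0,0,1,0,0,0],[0,0,0,0,0,0,0]]]'

```text
t: 6.65
ee_pos: [0.5966, -0.0506, 0.0676]
eef_rot: [-2.454, -1.957, -0.001]
force: [0.3, 0.2, -0.2]
finger_gap: -0.0002
```

```bash
python3 look.py w7 wrist
```

```text
t 6.65 jig [92.7  1.7 67.6] yaw_y -12.86 rel jig 0.41 tilt [-0.002  0.003 -1.   ] F [ 0.3  0.2 -0.2] gap -0.0
```

View pics/w7.png

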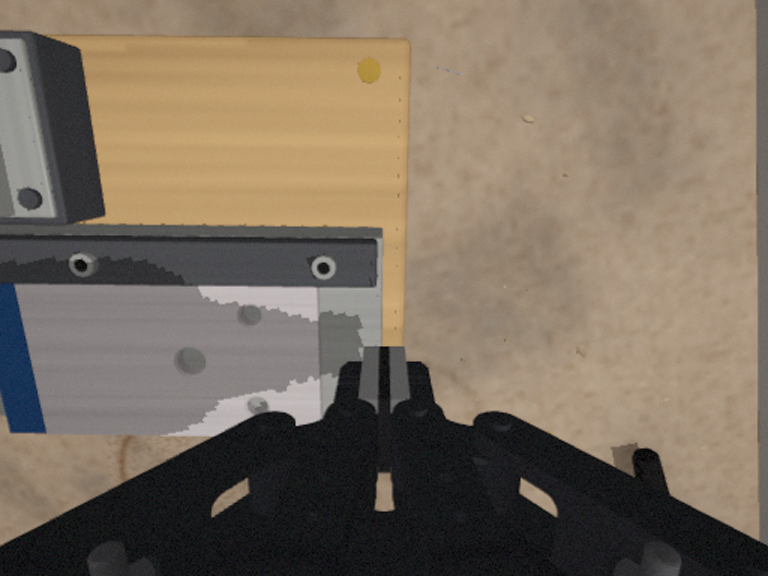

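arm_command --deltas '[[[0,0,-0.2,-0.67,0,1,0],[0,0,-0.2,0,0,0.8,0],[0,0,0,0,0,0.4,0],[0,0,0,0,0,0,0],[0,0,0,0,0,0,0]]]'

```text
t: 7.2
ee_pos: [0.5951, -0.0605, 0.0461]
eef_rot: [-2.453, -1.962, 0.0]
force: [0.5, -0.0, 0.4]
finger_gap: 0.0
```

```bash
python3 look.py
```

```text
t 7.2 jig [93.5 -8.3 46.1] yaw_y -12.69 rel jig 0.57 tilt [-0.  0. -1.] F [ 0.5 -0.   0.4] gap 0.0
```

arm_command --deltas '[[[0,0,0.5,0.3,0,0.15,0],[0,0,0,0,-0.4,0,0],[0,0,0,0,-0.4,0,0],[0,0,0,0,-0.4,0,0],[0,0,0,0,-0.4,0,0],[0,0,0,0,0,0,0]]]'

```text
t: 7.8
ee_pos: [0.5796, -0.0537, 0.0448]
eef_rot: [-2.461, -1.951, 0.0]
force: [-0.2, -0.1, -0.1]
finger_gap: 0.0001
```

```bash
python3 look.py w8 wrist
```

```text
t 7.8 jig [76.8 -5.2 44.8] yaw_y -13.18 rel jig 0.09 tilt [-0.001  0.    -1.   ] F [-0.2 -0.1 -0.1] gap 0.0
```

View pics/w8.png

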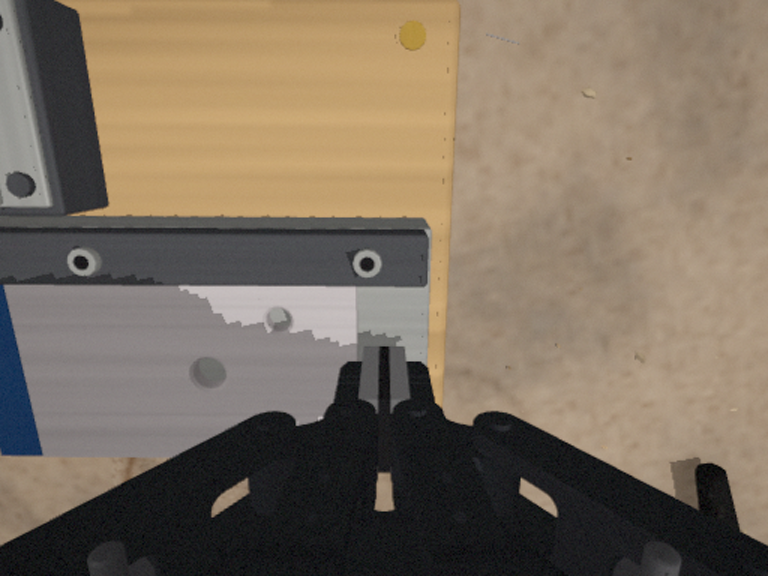

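arm_command --deltas '[[[0,0,0,0,-0.3,0,0],[0,0,0,0,-0.3,0,0],[0,0,0,0,-0.3,0,0],[0,0,0,0,-0.3,0,0],[0,0,0,0,-0.3,0,0],[0,0,0,0,-0.3,0,0],[0,0,0,0,-0.3,0,0],[0,0,0,0,-0.3,0,0],[0,0,0,0,-0.3,0,0],[0,0,0,0,0,0,0]]]'

```text
t: 8.85
ee_pos: [0.5534, -0.0475, 0.0447]
eef_rot: [-2.461, -1.951, 0.001]
force: [1.0, -0.9, 0.1]
finger_gap: 0.0
```

```bash
python3 look.py w9 wrist;python3 look.py s9 scene 190 155 320 275 5
```

```text
t 8.85 jig [49.9 -5.2 44.7] yaw_y -13.17 rel jig 0.09 tilt [-0.001  0.    -1.   ] F [ 1.  -0.9  0.1] gap 0.0
t 8.9 jig [50.  -5.2 44.6] yaw_y -13.17 rel jig 0.09 tilt [-0.001  0.    -1.   ] F [ 0.2 -0.8 -1.1] gap 0.0
```

View pics/w9.png

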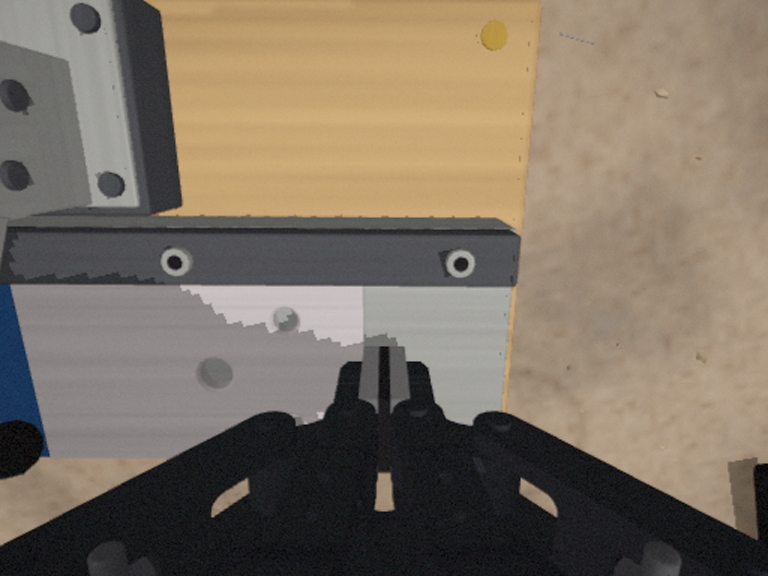

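View pics/s9.png

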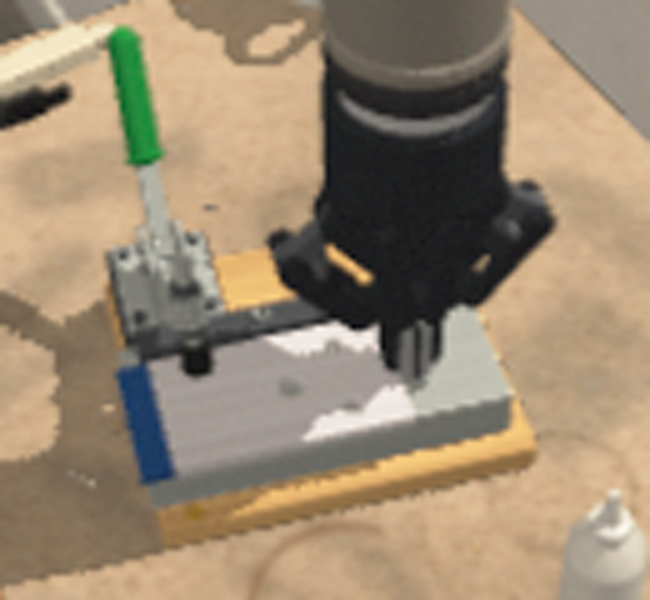

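Run:
```python
from meas import *
S=lambda a:Z(a)/1.5-.17
p=[.506,-.031,-.2315]
for n,r,fe in (("w8",[[356.5,320],[356.5,290]],[429,284]),("w9",[[363.5,330],[363.5,290]],[516,284])):
    m,im,d=pickle.load(open(f"pics/{n}.pkl","rb"))
    print(n,wj(p,back(m,S(r),.048)).round(1),wj(p,back(m,S([fe]),.054)).round(1))
```

```text
w8 [[67.1 15.1 48. ]
 [67.2 25.  48. ]] [[89.1 28.7 54. ]]
w9 [[42.3 11.6 48. ]
 [42.5 25.  48. ]] [[88.  28.7 54. ]]
```

arm_command --deltas '[[[0,0,0,0,-0.25,0,0],[0,0,0,0,-0.25,0,0],[0,0,0,0,-0.25,0,0],[0,0,0,0,-0.25,0,0],[0,0,0,0,0,0,0],[0,0,0,0,0,0,0]]]'

```text
t: 9.55
ee_pos: [0.5441, -0.0454, 0.0447]
eef_rot: [-2.461, -1.952, 0.0]
force: [-1.2, 0.2, 1.0]
finger_gap: -0.0001
```

```bash
python3 look.py w10 wrist
```

```text
t 9.55 jig [40.3 -5.2 44.7] yaw_y -13.17 rel jig 0.09 tilt [-0.  0. -1.] F [-1.2  0.2  1. ] gap -0.0
```

View pics/w10.png

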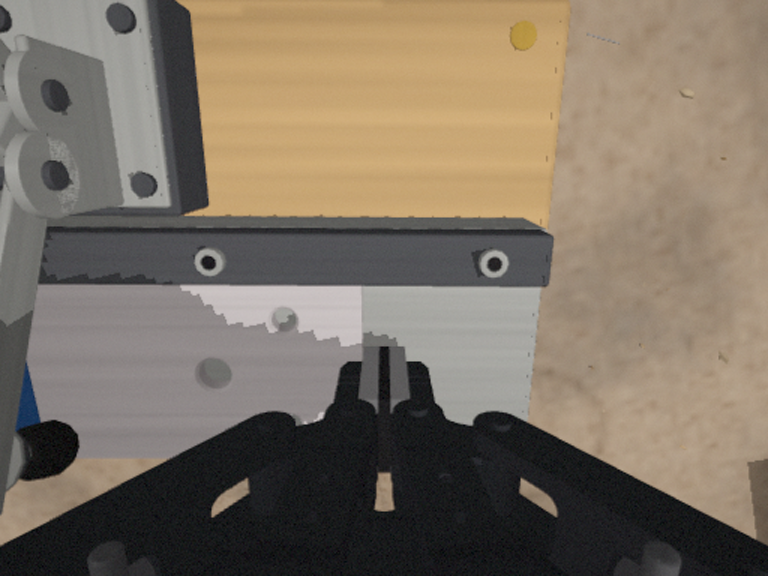

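arm_command --deltas '[[[0,0,0,0,0.5,-0.5,0],[0,0,0,0,0,-2.5,0],[0,0,0,0,0,-2.5,0],[0,0,0,0,0,-2.5,0],[0,0,0,0,0,-2.5,0],[0,0,0,-0.6,-1.5,-2.5,0],[0,0,0,-0.6,-2.2,-2,0],[0,0,0,-0.6,-2.2,-0.5,0],[0,0,0,-0.6,-2.2,0,0],[0,0,0,-0.6,-2.2,0,0],[0,0,0,-0.6,-2.2,0,0],[0,0,0,-1,-1,0,0]]]'

```text
t: 10.8
ee_pos: [0.406, -0.0603, 0.2]
eef_rot: [-2.459, -1.953, -0.001]
force: [0.7, 0.5, 0.9]
finger_gap: 0.0
```

arm_command --deltas '[[[0,0,0,0,0,2,0],[0,0,0,0,0,2,0],[0,0,0,0,0,2,0],[0,0,0,0,0,0,0],[0,0,0,0,0,0,0]]]'

```text
t: 11.3
ee_pos: [0.4078, -0.0613, 0.1402]
eef_rot: [2.462, 1.95, -0.0]
force: [1.4, -0.4, 1.1]
finger_gap: -0.0003
```

```bash
python3 look.py w11 wrist
```

```text
t 11.3 jig [-88.6 -52.  140.2] yaw_y -13.22 rel jig 0.04 tilt [ 0.    -0.001 -1.   ] F [ 1.4 -0.4  1.1] gap -0.0
```

View pics/w11.png

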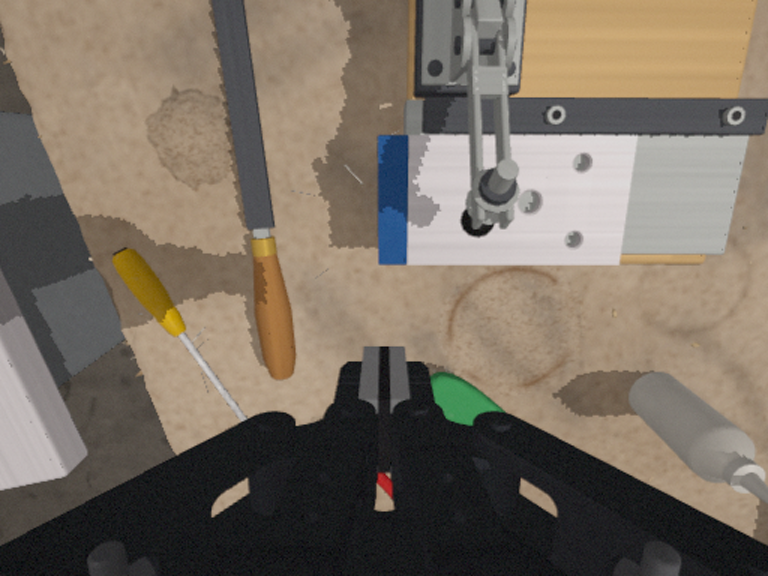

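Run:
```python
from meas import *
m,im,d=pickle.load(open("pics/w11.pkl","rb"))
c=im[60:185,235:345,::-1]; cv2.imwrite("pics/w11z.png",cv2.resize(c,None,fx=5,fy=5,interpolation=cv2.INTER_NEAREST))
```

View pics/w11z.png

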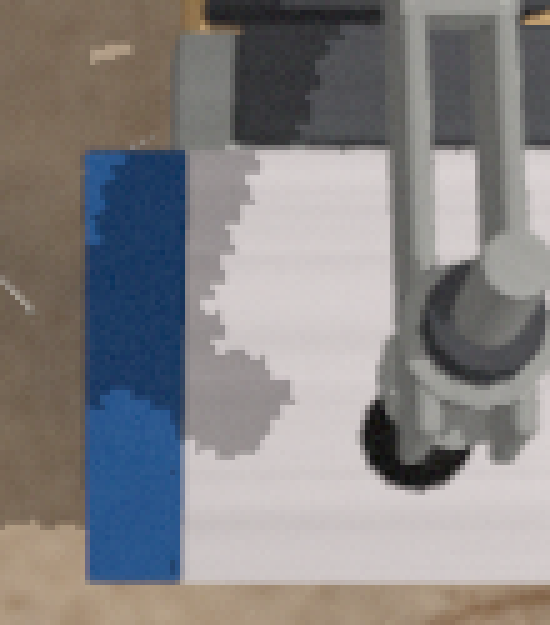

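Run:
```python
from meas import *
m,im,d=pickle.load(open("pics/w11.pkl","rb"))
p=[.506,-.031,-.2315]
S=lambda a:Z(a)/5.+[235,60]-.4
U=lambda X:((proj(m,jw(p,X))-[235,60]+.4)*5).round(0)
print(U([[-80,28,42],[-80,39,42],[-80,28,18],[-72,27,54],[-72,39,54]]))
print(wj(p,back(m,S([[86,150],[186,150],[88,582],[182,582]]),.048)).round(1))
print(wj(p,back(m,S([[234,148],[236,36]]),.054)).round(1))
g=cv2.cvtColor(im,cv2.COLOR_RGB2GRAY)
for v in (72,76,80,84): print(g[v,264:288])
for v in (100,130,160,170): print(im[v,248:276].astype(int)[:,2]-im[v,248:276].astype(int)[:,0])
```

```text
[[172. 146.]
 [173.  66.]
 [166. 151.]
 [232. 150.]
 [234.  58.]]
[[-92.6  27.2  48. ]
 [-78.2  27.2  48. ]
 [-92.4 -36.6  48. ]
 [-77.9 -36.5  48. ]]
[[-71.8  27.3  54. ]
 [-71.9  41.9  54. ]]
[106 109 108 111 113 100 102 118 120 121 122 121 123 121 122 122 123  97
  59  53  55  54  55  59]
[107 110 108 110 108 100 103 115 124 124 125 123 125 124 124 124 125  99
  58  53  55  51  54  53]
[103 103  99 103 105  99 104 121 121 124 125 122 122 122 122 122 122  94
  60  51  54  58  57  53]
[ 99 103 104 106 108  96 103 118 122 120 122 119 120 122 120 118 120  83
  50  48  53  56  57  54]
[-33 -31 -34  -6  80 101 100 103  90  74  69  69  69  69  69  74  66  68
  71  65  68  71  69  69   9  -3  -8  -7]
[-30 -31 -27 -16  40  71  70  73  72  70  67  70  72  67  69  72  70  72
  65  68  66  70  71  46  -3  -5  -6  -8]
[-34 -36 -33 -31  60 101  95  98  96  96  95 103  97  98  93  97 100  98
  98  96  97  99 101  33  -2  -6  -7  -8]
[-42 -43 -45 -44  29  96  99  97  94 102  97  98  97  99  97  96  96  97
  99 100  96 101  97   9  -5  -8  -8  -8]
```

arm_command --deltas '[[[0,0,0,0,0,-2,0],[0,0,0,0,0,-2,0],[0,0,0,0,1,-2,0],[0,0,0,0.7,2.2,0,0],[0,0,0,0.7,2.2,0,0],[0,0,0,0.8,2.2,0,0],[0,0,0,0.8,2.2,0,0],[0,0,0,0.8,2.2,0,0],[0,0,0,0.9,1.5,1,0],[0,0,0,0,0,2.5,0],[0,0,0,0,0,2.5,0],[0,0,0,0,0,2.5,0]]]'

```text
t: 12.55
ee_pos: [0.551, -0.0456, 0.1154]
eef_rot: [2.459, 1.952, 0.004]
force: [-0.5, -0.8, -0.3]
finger_gap: -0.0002
```

arm_command --deltas '[[[0,0,0,0,0,2.5,0],[0,0,0,0,0,2,0],[0,0,0,0,0,0,0],[0,0,0,0,0,0,0]]]'

```text
t: 12.95
ee_pos: [0.5505, -0.0457, 0.0709]
eef_rot: [2.46, 1.952, 0.002]
force: [0.1, 0.6, 0.2]
finger_gap: 0.0
```

```bash
python3 look.py
```

```text
t 12.95 jig [46.7 -4.1 70.9] yaw_y -13.14 rel jig 0.12 tilt [ 0.002 -0.    -1.   ] F [0.1 0.6 0.2] gap 0.0
```

arm_command --deltas '[[[0,0,0,-0.1,0,1.3,0],[0,0,0,0,0,1.0,0],[0,0,0,0,0,0.3,0],[0,0,0,0,-0.2,0,0],[0,0,0,0,-0.2,0,0],[0,0,0,0,-0.2,0,0],[0,0,0,0,-0.1,0,0],[0,0,0,0,0,0,0],[0,0,0,0,0,0,0]]]'

```text
t: 13.85
ee_pos: [0.5426, -0.045, 0.044]
eef_rot: [2.461, 1.952, 0.001]
force: [0.6, -0.1, -0.9]
finger_gap: -0.0003
```

```bash
python3 look.py
```

```text
t 13.85 jig [38.8 -5.2 44. ] yaw_y -13.17 rel jig 0.1 tilt [ 0.001  0.    -1.   ] F [ 0.6 -0.1 -0.9] gap -0.0
```

arm_command --deltas '[[[0,0,0,0,-0.07,0,0],[0,0,0,0,0,0,0],[0,0,0,0,0,0,0]]]'

```text
t: 14.15
ee_pos: [0.5421, -0.0449, 0.044]
eef_rot: [2.461, 1.952, 0.001]
force: [1.2, 0.2, 0.7]
finger_gap: -0.0002
```

```bash
python3 look.py w12 wrist
```

```text
t 14.15 jig [38.4 -5.2 44. ] yaw_y -13.17 rel jig 0.09 tilt [ 0.001 -0.    -1.   ] F [1.2 0.2 0.7] gap -0.0
```

View pics/w12.png

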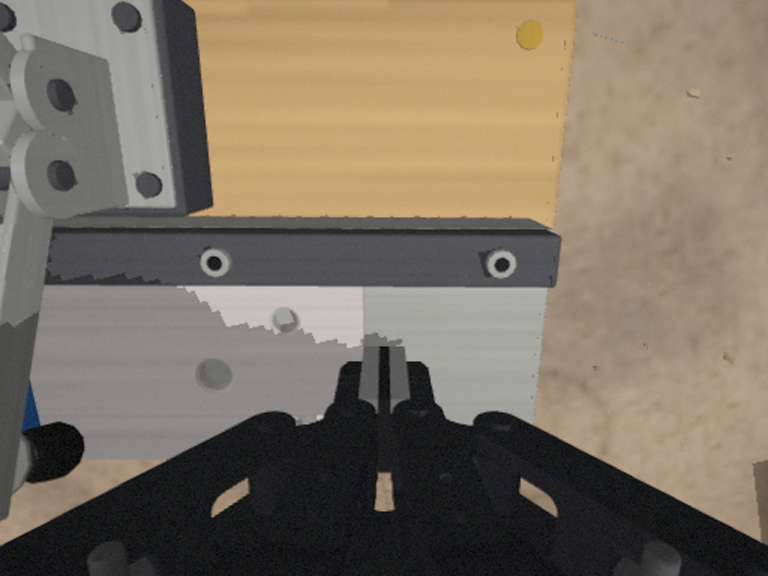

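arm_command --deltas '[[[0,0,0,0,-0.07,0,0],[0,0,0,0,0,0,0],[0,0,0,0,0,0,0]]]'

```text
t: 14.5
ee_pos: [0.5413, -0.0448, 0.0439]
eef_rot: [2.461, 1.952, 0.001]
force: [0.6, 0.2, 0.1]
finger_gap: -0.0001
```

```bash
python3 look.py
```

```text
t 14.5 jig [37.5 -5.3 43.9] yaw_y -13.18 rel jig 0.09 tilt [ 0.001 -0.    -1.   ] F [0.6 0.2 0.1] gap -0.0
```

arm_command --deltas '[[[0,0,0,0,0.5,-0.5,0],[0,0,0,0,0,-2.5,0],[0,0,0,0,0,-2.5,0],[0,0,0,0,0,-2.5,0],[0,0,0,0,0,-2.5,0],[0,0,0,-0.6,-1.5,-2.5,0],[0,0,0,-0.8,-2.2,-2,0],[0,0,0,-0.8,-2.2,-0.5,0],[0,0,0,-0.8,-2.2,0,0],[0,0,0,-0.8,-2.2,0,0],[0,0,0,-0.8,-1.8,0,0],[0,0,0,-0.6,0,0,0]]]'

```text
t: 15.7
ee_pos: [0.4136, -0.0688, 0.1986]
eef_rot: [-2.459, -1.95, 0.001]
force: [0.1, -0.9, 1.0]
finger_gap: -0.0002
```

arm_command --deltas '[[[0,0,0,0,0,2,0],[0,0,0,0,0,2.5,0],[0,0,0,0,0,2.5,0],[0,0,0,0,0,2,0],[0,0,0,0,0,0,0],[0,0,0,0,0,0,0]]]'

```text
t: 16.3
ee_pos: [0.4168, -0.0694, 0.109]
eef_rot: [2.462, 1.951, -0.001]
force: [0.7, -0.4, -0.0]
finger_gap: 0.0001
```

```bash
python3 look.py w13 wrist
python3 - <<'E'
from meas import *
m,im,d=pickle.load(open("pics/w13.pkl","rb"))
p=[.506,-.031,-.2315]
print(proj(m,jw(p,[[-80,28,42],[-80,39,42],[-72,27,54],[-95,27,48],[-95,-37,48],[-80,27,48]])).round(1))
E
```

```text
t 16.3 jig [-78.  -57.8 109. ] yaw_y -13.2 rel jig 0.07 tilt [-0.    -0.001 -1.   ] F [ 0.7 -0.4 -0. ] gap 0.0
[[254.5  77.3]
 [254.5  58.6]
 [267.8  77.7]
 [230.1  78.3]
 [232.3 179.1]
 [254.5  78.3]]
```

View pics/w13.png

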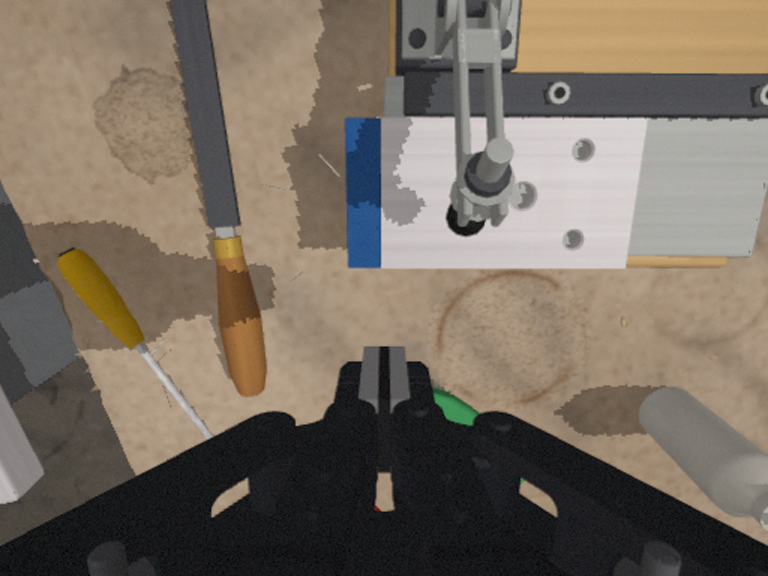

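Run:
```python
from meas import *
m,im,d=pickle.load(open("pics/w13.pkl","rb"))
g=cv2.cvtColor(im,cv2.COLOR_RGB2GRAY)
for v in (57,61,65,70,74): print(g[v,250:272])
for v in (85,120,150,170): print(im[v,225:260].astype(int)[:,2]-im[v,225:260].astype(int)[:,0])
c=im[40:190,220:300,::-1]; cv2.imwrite("pics/w13z.png",cv2.resize(c,None,fx=5,fy=4,interpolation=cv2.INTER_NEAREST))
```

```text
[103 104 103 102 106 106 109 115 119 120 118 121 121 120 120 122 121 120
 120  73  52  50]
[103 103 103 106 107 108 111 119 122 121 121 119 120 119 122 122 123 122
 105  63  47  51]
[106 106 106 105 104 106 113 123 124 124 124 126 125 127 125 123 125 123
 109  67  52  52]
[102 102  99  99 100 101 112 117 119 121 121 123 121 122 121 118 121 123
 107  65  51  53]
[ 98 100 100 101 104 105 111 119 121 117 119 118 119 119 117 121 120 120
 100  62  46  51]
[-35 -30 -34 -32 -20  65  98  99  98 100  99  96  99  89  95  92  76  71
  68  78  67  69  65  72  71  66  68  71  46  -2  -6  -6  -6  -6  -7]
[-29 -31 -29 -30 -31   5  50  71  72  74  68  70  69  70  67  67  67  70
  67  66  68  72  66  65  73  67  69  70  61  -2  -6  -5  -6  -6  -6]
[-31 -35 -32 -34 -35 -33  26  87  95  95  98  92  95  96  97  99  96  97
  98 100  97  98  95  99  97 100  97  97  99   0  -8  -8  -8  -7  -7]
[-44 -44 -41 -44 -43 -41 -30  47  95  97  98  97  95  93  95  95  96 101
  97  93  96  94  95  97  95 100  94  99  93  -3  -8  -8  -7  -8  -8]
```

View pics/w13z.png

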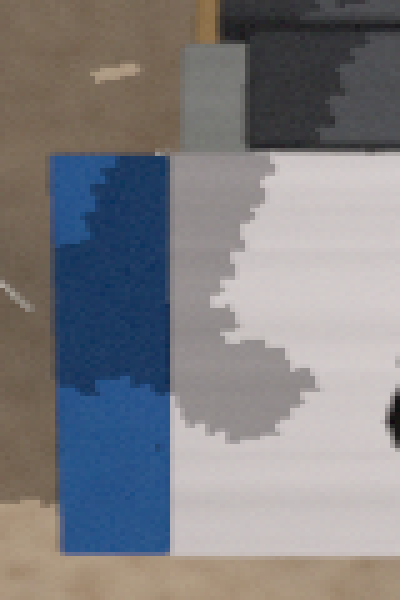

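Run:
```python
from meas import *
m,im,d=pickle.load(open("pics/w13.pkl","rb"))
np.set_printoptions(linewidth=200)
i=im[58:75].astype(float).mean(0)
print(i[248:262].round(0)); print(np.median(d[58:75],0)[248:274].round(4))
for v in (85,120,150,170): print(d[v,225:262].round(3))
m2,im2,d2=pickle.load(open("pics/w11.pkl","rb"))
print(im2[70:86].astype(float).mean(0)[264:275].round(0)); print(np.median(d2[70:86],0)[262:286].round(4))
```

```text
[[118. 101.  84.]
 [117. 100.  83.]
 [117. 100.  82.]
 [117. 101.  84.]
 [117. 101.  83.]
 [116. 100.  83.]
 [117. 101.  83.]
 [118. 102.  84.]
 [116. 111. 106.]
 [120. 120. 117.]
 [121. 122. 119.]
 [121. 122. 118.]
 [121. 121. 118.]
 [121. 122. 119.]]
[0.234  0.2345 0.2341 0.2346 0.2343 0.2345 0.2351 0.2346 0.1958 0.1953 0.1953 0.1951 0.1953 0.1952 0.1951 0.1952 0.1952 0.195  0.1954 0.1951 0.1953 0.1849 0.1839 0.1838 0.1835 0.1838]
[0.238 0.239 0.238 0.24  0.237 0.193 0.192 0.194 0.193 0.193 0.193 0.192 0.193 0.193 0.192 0.193 0.191 0.193 0.193 0.192 0.192 0.194 0.193 0.193 0.193 0.193 0.194 0.193 0.192 0.193 0.193 0.193 0.193
 0.192 0.192 0.192 0.194]
[0.246 0.245 0.245 0.245 0.245 0.246 0.199 0.198 0.198 0.199 0.198 0.199 0.199 0.2   0.198 0.199 0.199 0.199 0.2   0.199 0.199 0.199 0.197 0.199 0.199 0.2   0.198 0.198 0.198 0.199 0.198 0.198 0.198
 0.199 0.198 0.199 0.199]
[0.252 0.252 0.251 0.253 0.251 0.253 0.204 0.203 0.204 0.204 0.203 0.204 0.204 0.204 0.204 0.204 0.204 0.205 0.203 0.205 0.204 0.    0.205 0.204 0.204 0.204 0.205 0.204 0.205 0.204 0.203 0.205 0.203
 0.204 0.204 0.204 0.204]
[0.256 0.258 0.257 0.257 0.258 0.256 0.256 0.208 0.208 0.209 0.21  0.208 0.208 0.208 0.208 0.208 0.208 0.207 0.209 0.208 0.208 0.208 0.209 0.208 0.207 0.209 0.208 0.207 0.208 0.207 0.21  0.208 0.207
 0.207 0.209 0.208 0.208]
[[118. 101.  84.]
 [119. 102.  85.]
 [119. 102.  84.]
 [121. 105.  87.]
 [121. 105.  87.]
 [104.  98.  92.]
 [104. 103. 100.]
 [119. 118. 115.]
 [122. 122. 119.]
 [123. 123. 120.]
 [123. 123. 120.]]
[0.2658 0.2661 0.2662 0.2654 0.2659 0.2659 0.2659 0.2413 0.227  0.2265 0.226  0.2267 0.2266 0.2264 0.2265 0.2262 0.2263 0.2266 0.2264 0.2251 0.2173 0.2158 0.2149 0.2149]
```

Run:
```python
from meas import *
np.set_printoptions(linewidth=200)
p=[.506,-.031,-.2315]
m,im,d=pickle.load(open("pics/w12.pkl","rb"))
for v in (196,205,215,222): print(v,im[v,238:247].astype(int).tolist()); print(im[v,352:370].sum(1)//3, d[v,352:370].round(3), d[v,[230,236,250,300]].round(4))
for v in (165,175,185): print(v,im[v,364:378].sum(1)//3,d[v,364:378].round(3))
m3,im3,d3=pickle.load(open("pics/w13.pkl","rb"))
for v in (85,100,120,150,160): print(v,im3[v,410:434].sum(1)//3,d3[v,[400,440]],im3[v,495:512].sum(1)//3)
```

```text
196 [[200, 193, 192], [200, 193, 192], [201, 194, 193], [193, 185, 185], [164, 161, 158], [166, 166, 161], [171, 171, 165], [170, 169, 165], [171, 172, 166]]
[171 170 169 169 171 170 170 168 170 171 169 169 153 144 143 143 143 140] [0.152 0.152 0.151 0.152 0.151 0.152 0.152 0.15  0.152 0.151 0.152 0.151 0.151 0.195 0.196 0.196 0.195 0.197] [0.1457 0.145  0.1505 0.1511]
205 [[196, 190, 189], [196, 188, 188], [195, 188, 188], [188, 182, 180], [165, 160, 158], [164, 162, 160], [167, 167, 163], [164, 163, 160], [166, 168, 161]]
[169 170 170 172 170 170 173 172 168 170 172 157 144 141 142 140 138 136] [0.152 0.153 0.152 0.153 0.153 0.152 0.152 0.152 0.153 0.153 0.153 0.    0.197 0.198 0.197 0.196 0.196 0.197] [0.147  0.1471 0.1533 0.1532]
215 [[200, 193, 193], [199, 192, 192], [200, 193, 192], [199, 191, 191], [168, 165, 163], [165, 164, 160], [167, 166, 161], [166, 165, 162], [166, 166, 161]]
[167 166 167 167 166 165 166 168 167 167 153 144 145 145 143 143 144 143] [0.155 0.155 0.155 0.155 0.154 0.154 0.154 0.154 0.154 0.153 0.155 0.198 0.199 0.199 0.199 0.199 0.198 0.2  ] [0.1486 0.1472
[... 1110 characters left out ...]
4 170 170 170 169] [0.19444944 0.20113717] [168 169 168 170 167 169 169 170 167 168 167 164 166 169 167 167 167]
120 [210 210 210 210 211 211 211 211 210 211 211 211 211 210 211 196 178 173 172 174 173 173 174 173] [0.19779493 0.20370789] [171 173 173 173 173 173 173 172 172 172 172 171 172 171 172 172 174]
150 [209 209 209 209 209 209 209 208 210 209 208 177 165 167 167 166 166 168 165 166 167 164 164 165] [0.         0.20944978] [168 170 171 170 168 167 167 168 167 171 149 135 133 132 136 133 135]
160 [206 208 208 207 207 208 206 207 207 194 173 170 169 170 170 171 171 172 172 170 171 170 171 172] [0.20645182 0.21170214] [173 171 172 173 173 173 172 173 139 122 119 121 124 129 134 137 134]
```

arm_command --deltas '[[[0,0,0,0,-1,-2,0],[0,0,0,0,-2,-2,0],[0,0,0,2.5,-1.8,-1.5,0],[0,0,0,2.8,0,0,0],[0,0,-8,0,0,0,0],[0,0,-8,0,0,0,0],[0,0,-8,0,0,0,0],[0,0,-8,0,0,0,0],[0,0,-8,0,0,0,0],[0,0,-8,0,0,0,0],[0,0,-8,0,0,0,0],[0,0,-8,0,0,0,0]]]'

```text
t: 17.55
ee_pos: [0.3829, -0.0064, 0.1653]
eef_rot: [1.044, 2.96, 0.003]
force: [0.1, -0.3, 0.8]
finger_gap: 0.0001
```

arm_command --deltas '[[[0,0,-8,0,0,0,0],[0,0,-8,0,0,0,0],[0,0,-8,0,0,0,0],[0,0,-2,0,0,0,0],[0,0,0,0,0,0,0],[0,0,0,0,0,0,0]]]'

```text
t: 18.15
ee_pos: [0.3824, -0.0064, 0.1647]
eef_rot: [0.362, 3.119, 0.001]
force: [-0.5, -0.7, 0.5]
finger_gap: 0.0003
```

```bash
python3 look.py w14 wrist
```

```text
t 18.15 jig [-126.    -4.4  164.7] yaw_y 76.76 rel jig 90.03 tilt [ 0.002  0.001 -1.   ] F [-0.5 -0.7  0.5] gap 0.0
```

View pics/w14.png

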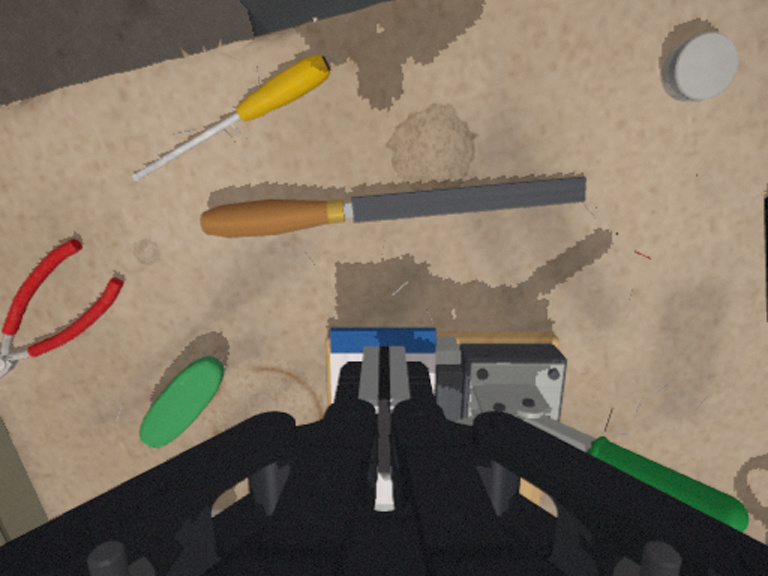

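arm_command --deltas '[[[0,0,0,0,0,2.5,0],[0,0,0,0,0,2.5,0],[0,0,0,0,0,2.5,0],[0,0,0,0,0,2.5,0],[0,0,0,0,0,1.5,0],[0,0,0,0,0,0.5,0],[0,0,0,-0.5,0,0,0],[0,0,0,-0.5,0,0,0],[0,0,0,-0.5,0,0,0],[0,0,0,0,0,0,0],[0,0,0,0,0,0,0]]]'

```text
t: 19.3
ee_pos: [0.3967, -0.0098, 0.0442]
eef_rot: [0.361, 3.12, 0.0]
force: [-0.2, 0.5, -0.3]
finger_gap: -0.0003
```

```bash
python3 look.py w15 wrist
```

```text
t 19.3 jig [-111.2   -4.5   44.2] yaw_y 76.82 rel jig 90.08 tilt [ 0.001  0.    -1.   ] F [-0.2  0.5 -0.3] gap -0.0
```

View pics/w15.png

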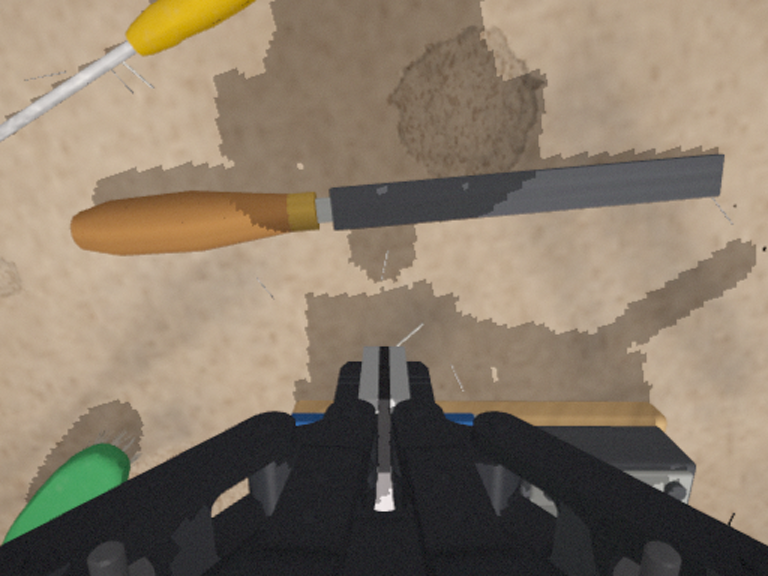

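arm_command --deltas '[[[0,0,0,-0.2,0,0,0],[0,0,0,-0.1,0,0,0],[0,0,0,0,0,0,0],[0,0,0,0,0,0,0]]]'

```text
t: 19.75
ee_pos: [0.3991, -0.0105, 0.0437]
eef_rot: [-0.36, -3.121, -0.0]
force: [-0.3, 0.0, -0.1]
finger_gap: 0.0
```

```bash
cat > edge.py <<'E'
from meas import *
import sys
np.set_printoptions(linewidth=200)
def edge(n):
    m,im,d=pickle.load(open(f"pics/{n}.pkl","rb"))
    f=im.astype(float); b=f[:,:,2]-f[:,:,0]
    out=[]
    for u0,u1 in ((200,215),(303,313)):
        c=b[262:300,u0:u1].mean(1); i=np.argmax(c>20)
        bg=c[i-4:i-2].mean(); bl=c[i+2:i+4].mean(); v=262+i+1.5-.0-(np.clip((c[i-2:i+2]-bg)/(bl-bg),0,1).sum()); out.append(v+0.0)
    print(n,'blue rows',np.round(out,2)); 
    g=f.mean(2); print('fence-side col420 base',g[262:295,345:355].mean(1).round(0))
for n in sys.argv[1:]: edge(n)
E
python3 look.py w16 wrist; python3 edge.py w15 w16
```

```text
t 19.75 jig [-108.8   -4.5   43.7] yaw_y 76.82 rel jig 90.09 tilt [-0.  0. -1.] F [-0.3  0.  -0.1] gap 0.0
w15 blue rows [274.89 274.91]
fence-side col420 base [129. 128. 127. 126. 123. 113. 116. 118. 118. 118. 118. 119. 119. 120. 123. 129. 128. 113.  92.  72.  52.  38.  35.  34.  35.  38.  36.  36.  35.  36.  35.  36.  37.]
w16 blue rows [271.42 271.4 ]
fence-side col420 base [127. 127. 126. 118. 117. 117. 118. 120. 119. 120. 121. 123. 129. 134. 137. 135. 128. 109.  87.  41.  39.  34.  36.  34.  35.  37.  36.  35.  35.  35.  37.  34.  37.]
```

arm_command --deltas '[[[0,0,0,-0.15,0,0,0],[0,0,0,0,0,0,0],[0,0,0,0,0,0,0]]]'

```text
t: 20.1
ee_pos: [0.4006, -0.0108, 0.0437]
eef_rot: [-0.36, -3.121, 0.0]
force: [0.3, 0.1, 0.9]
finger_gap: -0.0001
```

```bash
python3 look.py w17 wrist; python3 edge.py w17
```

```text
t 20.1 jig [-107.2   -4.5   43.7] yaw_y 76.82 rel jig 90.09 tilt [-0. -0. -1.] F [0.3 0.1 0.9] gap -0.0
w17 blue rows [268.66 268.66]
fence-side col420 base [115. 116. 118. 118. 119. 120. 119. 121. 121. 125. 131. 136. 137. 135. 134. 128. 104.  52.  48.  44.  39.  36.  36.  34.  35.  36.  36.  36.  36.  37.  35.  36.  36.]
```

arm_command --deltas '[[[0,0,0,-0.05,0,0,0],[0,0,0,0,0,0,0],[0,0,0,0,0,0,0]]]'

```text
t: 20.45
ee_pos: [0.401, -0.0109, 0.0438]
eef_rot: [0.36, 3.121, 0.0]
force: [-0.0, 0.5, -0.1]
finger_gap: -0.0003
```

```bash
python3 look.py w18 wrist; python3 edge.py w18
```

```text
t 20.45 jig [-106.8   -4.5   43.8] yaw_y 76.82 rel jig 90.09 tilt [ 0.  0. -1.] F [-0.   0.5 -0.1] gap -0.0
w18 blue rows [267.81 267.91]
fence-side col420 base [117. 118. 118. 119. 119. 119. 120. 120. 124. 128. 134. 138. 136. 134. 132. 123.  56.  50.  46.  43.  39.  37.  34.  35.  35.  37.  35.  36.  36.  35.  35.  36.  36.]
```

arm_command --deltas '[[[0,0,0,-0.05,0,0,0],[0,0,0,0,0,0,0],[0,0,0,0,0,0,0]]]'

```text
t: 20.8
ee_pos: [0.4016, -0.011, 0.0438]
eef_rot: [0.36, 3.121, 0.0]
force: [0.2, -0.5, -0.7]
finger_gap: -0.0001
```

```bash
python3 look.py w19 wrist; python3 edge.py w19
```

```text
t 20.8 jig [-106.2   -4.5   43.8] yaw_y 76.83 rel jig 90.09 tilt [ 0.  0. -1.] F [ 0.2 -0.5 -0.7] gap -0.0
w19 blue rows [266.9  266.89]
fence-side col420 base [117. 118. 119. 119. 120. 120. 121. 123. 127. 132. 137. 137. 135. 133. 124.  71.  55.  51.  47.  43.  37.  36.  36.  36.  36.  34.  35.  37.  36.  34.  36.  35.  34.]
```

arm_command --deltas '[[[0,0,0,-0.05,0,0,0],[0,0,0,0,0,0,0],[0,0,0,0,0,0,0]]]'

```text
t: 21.15
ee_pos: [0.402, -0.0111, 0.0437]
eef_rot: [-0.36, -3.121, -0.0]
force: [0.4, 0.2, -0.8]
finger_gap: -0.0002
```

```bash
python3 look.py w20 wrist; python3 edge.py w20
```

```text
t 21.15 jig [-105.8   -4.5   43.7] yaw_y 76.82 rel jig 90.09 tilt [-0.  0. -1.] F [ 0.4  0.2 -0.8] gap -0.0
w20 blue rows [266.2  266.18]
fence-side col420 base [118. 119. 118. 119. 120. 121. 121. 126. 131. 137. 137. 135. 133. 127.  93.  56.  55.  53.  47.  43.  39.  36.  35.  36.  36.  36.  37.  35.  36.  36.  37.  36.  35.]
```

```bash
sed -i 's/262/240/g' edge.py
python3 - <<'E'
from meas import *
p=[.506,-.031,-.2315]
for n,v in (("w14",None),("w15",274.9),("w17",268.66),("w20",266.2)):
    m,im,d=pickle.load(open(f"pics/{n}.pkl","rb"))
    if v: print(n,wj(p,back(m,[[207,v],[308,v]],.048)).round(2), proj(m,jw(p,[[-78,40,16],[-80,30,42],[-75,50,85]])).round(1))
    else:
        np.set_printoptions(linewidth=200)
        b=im.astype(int)[:,:,2]-im.astype(int)[:,:,0]
        print(b[212:224,[225,235,285]].T, b[228:240,[225,228,285]].T); print(im[215:240,[298,302,306]].sum(2).T//3)
        print(wj(p,back(m,[[235,218.6],[235,234.5]],.048)),proj(m,jw(p,[[-80,33,42],[-72,33,54],[-78,60,16],[-95,0,48]])))
E
```

```text
[[-34 -33 -32 -34 -35 -28  17  63  80 102 105 103]
 [-32 -31 -30 -31 -32 -23  19  64  80 102 104 102]
 [-37 -36 -35 -37 -36 -28  20  63  82 109 108 103]] [[104 104 100 102 105 100  96  26  -7  -7  -8  -8]
 [104 105 103 102 106 105  96  24  -8  -7  -8  -8]
 [ 72  72  69  64  68  71  66  26  -5  -7  -7  -8]]
[[110 110 110 113 110 110 101 105 102 104 106 102 105 106 103 103 103 106 109 120 121 121 116 121 119]
 [110 108 108 110 109 109  99 103 107 108 104 102 104 105 105 105 106 106 109 116 118 119 116 118 118]
 [113 111 110 110 112 109 107 109 107 106 118 125 131 128  98  78  73  72  85 113 115 113 117 118 119]]
[[-97.11434716 -22.4710514   48.        ]
 [-81.69673234 -22.75754576  48.        ]] [[295.63020552 233.5120378 ]
 [296.9568693  247.24821233]
 [319.13993299 224.72183907]
 [260.17054844 220.81657997]]
w15 [[-99.19 -28.53  48.  ]
 [-99.27  22.36  48.  ]] [[326.4 277.4]
 [318.6 300.5]
 [386.9 375.7]]
w17 [[-98.97 -28.4   48.  ]
 [-99.07  22.01  48.  ]] [[327.2 272.2]
 [319.4 294.6]
 [388.7 368.9]]
w20 [[-98.87 -28.33  48.  ]
 [-98.97  21.95  48.  ]] [[327.3 270.1]
 [319.6 292.2]
 [389.2 366. ]]
```

Run:
```python
from meas import *
p=[.506,-.031,-.2315]
m,im,d=pickle.load(open("pics/w13.pkl","rb"))
X=lambda u,v,z:wj(p,back(m,[[u,v]],z))[0].round(2)
print('ledge',X(255.84,66,.042),'blue',X(229.65,85,.048),X(230.35,120,.048),'bound',X(253.18,85,.048),'fence',X(268.5,66,.054),'rear',X(425.1,120,.048),'ledgerear',X(505.04,150,.042))
m,im,d=pickle.load(open("pics/w12.pkl","rb"))
print('rear',X(241.25,205,.048),'ledgerear',X(363.0,205,.042),X(361.9,215,.042),'fence',X(372.6,175,.054))
m,im,d=pickle.load(open("pics/w14.pkl","rb"))
print('blue',X(235,220.4,.048),X(235,217.9,.042),'bound',X(235,235.2,.048),'ledge',X(298,233.3,.042))
```

```text
ledge [-79.16  34.68  42.  ] blue [-95.39  23.1   48.  ] [-95.42   1.92  48.  ] bound [-80.8   23.12  48.  ] fence [-71.67  33.5   54.  ] rear [29.04  2.03 48.  ] ledgerear [ 89.33 -18.07  42.  ]
rear [30.44 19.36 48.  ] ledgerear [89.85 17.38 42.  ] [89.82 12.16 42.  ] fence [88.28 35.31 54.  ]
blue [-95.39 -22.5   48.  ] [-95.45 -22.89  42.  ] bound [-81.01 -22.77  48.  ] ledge [-80.21  35.19  42.  ]
```

arm_command --deltas '[[[0,0,0,-0.05,0,0,0],[0,0,0,0,0,0,0],[0,0,0,0,0,0,0]]]'

```text
t: 21.5
ee_pos: [0.4025, -0.0112, 0.0437]
eef_rot: [-0.36, -3.121, -0.0]
force: [-1.7, -0.7, 1.0]
finger_gap: -0.0002
```

```bash
python3 look.py w21 wrist; python3 edge.py w21|head -1
```

```text
t 21.5 jig [-105.3   -4.5   43.7] yaw_y 76.83 rel jig 90.09 tilt [-0.  0. -1.] F [-1.7 -0.7  1. ] gap -0.0
w21 blue rows [265.42 265.66]
```

arm_command --deltas '[[[0,0,0,-0.05,0,0,0],[0,0,0,0,0,0,0],[0,0,0,0,0,0,0]]]'

```text
t: 21.85
ee_pos: [0.4025, -0.0112, 0.0436]
eef_rot: [-0.36, -3.12, -0.0]
force: [-1.1, 1.0, 0.7]
finger_gap: 0.0002
```

```bash
python3 look.py w22 wrist; python3 edge.py w22
```

```text
t 21.85 jig [-105.2   -4.5   43.6] yaw_y 76.83 rel jig 90.09 tilt [-0.001  0.    -1.   ] F [-1.1  1.   0.7] gap 0.0
w22 blue rows [265.33 265.65]
fence-side col420 base [130. 130. 130. 129. 128. 126. 125. 124. 125. 124. 125. 127. 128. 129. 130. 130. 128. 128. 128. 125. 118. 118. 119. 118. 120. 120. 121. 121. 123. 130. 135. 138. 136. 134. 132. 123.  57.  57.  54.
  52.  50.  45.  38.  36.  35.  37.  34.  36.  34.  34.  37.  35.  37.  36.  36.]
```

arm_command --deltas '[[[0,0,0,-0.05,0,0,0],[0,0,0,0,0,0,0],[0,0,0,0,0,0,0]]]'

```text
t: 22.2
ee_pos: [0.4037, -0.0116, 0.0438]
eef_rot: [0.36, 3.12, -0.0]
force: [-0.1, 0.0, -1.3]
finger_gap: -0.0
```

```bash
python3 look.py w23 wrist; python3 edge.py w23
```

```text
t 22.2 jig [-104.    -4.5   43.8] yaw_y 76.82 rel jig 90.09 tilt [ 0. -0. -1.] F [-0.1  0.  -1.3] gap -0.0
w23 blue rows [265.42 265.4 ]
fence-side col420 base [130. 129. 128. 127. 125. 124. 124. 125. 125. 126. 128. 129. 130. 130. 129. 129. 127. 126. 118. 118. 118. 119. 119. 121. 121. 121. 123. 129. 133. 138. 136. 135. 133. 125.  74.  56.  56.  57.  56.
  53.  49.  45.  41.  35.  36.  34.  36.  36.  38.  35.  36.  35.  34.  36.  37.]
```

arm_command --deltas '[[[0,0,0,1,0,0,0],[0,0,0,1.2,0,-1.5,0],[0,0,0,0,0,-2.5,0],[0,0,0,0,0,-2.5,0],[0,0,0,0,0,-2.5,0],[0,0,0,0,0,-2.5,0],[0,0,0,0,0,-0.6,0],[0,0,0,0,0,0,0],[0,0,0,0,0,0,0]]]'

```text
t: 23.15
ee_pos: [0.3811, -0.0064, 0.1638]
eef_rot: [-0.36, -3.119, 0.0]
force: [-0.1, -0.6, -0.7]
finger_gap: -0.0003
```

```bash
python3 look.py w24 wrist
python3 - <<'E'
from meas import *
p=[.506,-.031,-.2315]
np.set_printoptions(linewidth=200)
m,im,d=pickle.load(open("pics/w24.pkl","rb"))
X=lambda u,v,z:wj(p,back(m,[[u,v]],z))[0].round(2)
b=im.astype(int)[:,:,2]-im.astype(int)[:,:,0]
print(b[212:226,[225,235,285]].T); print( b[228:242,[225,228,285]].T); print(im[225:240,[294,296,298,300]].sum(2).T//3)
for v in (218,219,220,221,222): print(v,X(235,v,.048),X(235,v,.042))
for v in (235,236,237): print(v,X(235,v,.048))
for v in (233,234,235): print(v,X(298,v,.042))
c=im[205:260,215:345,::-1]; cv2.imwrite("pics/w24z.png",cv2.resize(c,None,fx=6,fy=6,interpolation=cv2.INTER_NEAREST))
E
```

```text
t 23.15 jig [-127.2   -4.7  163.8] yaw_y 76.83 rel jig 90.1 tilt [-0.002 -0.    -1.   ] F [-0.1 -0.6 -0.7] gap -0.0
[[-39 -38 -40 -34 -33 -34 -37 -34 -33 -23  39  61  90  99]
 [-35 -33 -32 -34 -33 -33 -35 -32 -33 -22  42  64  83 105]
 [-33 -35 -35 -36 -35 -34 -35 -35 -36 -26  59  70  87 109]]
[[100 101 102 106 101 106 106 106 106 102  81  15  -7  -8]
 [100 102 104 102 102 104 106 104 106 103  76  15  -9  -8]
 [ 71  68  69  65  70  67  68  68  70  75  48  10  -6  -6]]
[[103 104 102 103 101 106 105 106 103 106 101 108 119 113 115]
 [104 105 104 101 105 105 102 107 103 105 107 110 122 113 117]
 [104 104 104 106 102 108 104 103 107 105 106 110 125 116 118]
 [102 104 104 104 106 103 101 104 103 105 109 110 119 117 119]]
218 [-99.75 -22.84  48.  ] [-97.44 -23.27  42.  ]
219 [-98.8  -22.85  48.  ] [-96.47 -23.29  42.  ]
220 [-97.85 -22.87  48.  ] [-95.5 -23.3  42. ]
221 [-96.9  -22.89  48.  ] [-94.52 -23.32  42.  ]
222 [-95.94 -22.9   48.  ] [-93.54 -23.34  42.  ]
235 [-83.36 -23.12  48.  ]
236 [-82.38 -23.13  48.  ]
237 [-81.4  -23.15  48.  ]
233 [-82.79  34.57  42.  ]
234 [-81.79  34.61  42.  ]
235 [-80.79  34.65  42.  ]
```

View pics/w24z.png

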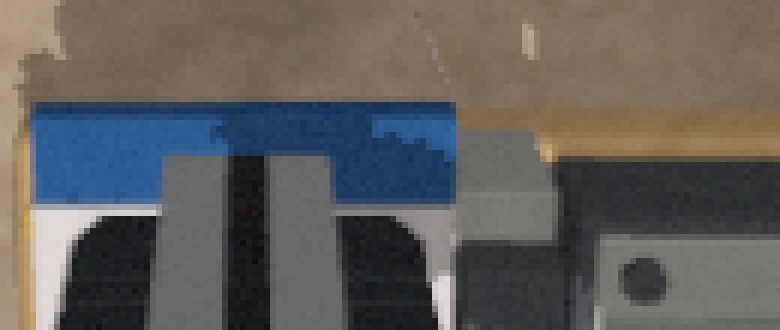

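arm_command --deltas '[[[0,0,8,0,0,0,0],[0,0,8,0,0,0,0],[0,0,8,0,0,0,0],[0,0,8,0,0,0,0],[0,0,8,0,0,0,0],[0,0,8,0,0,0,0],[0,0,8,0,0,0,0],[0,0,8,0,0,0,0],[0,0,8,0,0,0,0],[0,0,8,0,0,0,0],[0,0,8,0,0,0,0],[0,0,2,0,0,0,0]]]'

```text
t: 24.4
ee_pos: [0.381, -0.0066, 0.1634]
eef_rot: [-2.464, -1.947, 0.005]
force: [-0.3, 0.6, 0.1]
finger_gap: 0.0001
```

arm_command --deltas '[[[0,0,0,-2,1.2,0,0],[0,0,0,-2,1.2,0,0],[0,0,0,-1.2,2.2,1,0],[0,0,0,0,0,2,0],[0,0,0,0,0,2,0],[0,0,0,0,0,0,0],[0,0,0,0,0,0,0]]]'

```text
t: 25.1
ee_pos: [0.4141, -0.0677, 0.114]
eef_rot: [-2.461, -1.951, 0.004]
force: [0.6, -0.7, 0.3]
finger_gap: 0.0002
```

```bash
python3 look.py w25 wrist
python3 - <<'E'
from meas import *
m,im,d=pickle.load(open("pics/w25.pkl","rb"))
np.set_printoptions(linewidth=200)
print(im[58:75].astype(float).mean(0)[246:278].round(0)[:,[0,2]].T)
for v in (85,105,120,150,165): print(v,(im[v,225:262].astype(int)[:,2]-im[v,225:262].astype(int)[:,0]), im[v,405:436].sum(1)//3, im[v,495:512].sum(1)//3)
E
```

```text
t 25.1 jig [-81.  -56.8 114. ] yaw_y -13.2 rel jig 0.07 tilt [-0.003 -0.001 -1.   ] F [ 0.6 -0.7  0.3] gap 0.0
[[132. 131. 131. 130. 129. 128. 121. 118. 118. 118. 118. 118. 118. 119. 110. 114. 121. 122. 122. 122. 122. 122. 122. 121. 121. 121. 122.  92.  56.  50.  52.  52.]
 [ 97.  96.  95.  94.  94.  93.  87.  84.  84.  84.  84.  84.  84.  85.  87. 107. 117. 119. 119. 119. 119. 119. 119. 119. 119. 119. 119.  91.  57.  53.  55.  54.]]
85 [-33 -31 -33 -34 -33 -34 -34 -34 -33 -33 -35 -35  -2  82 100 100  99 103 102 104  97  76  69  68  70  71  71  68  76  66  73  65  69  68  67  62  -1] [214 213 213 213 212 214 213 214 213 213 214 212 213 213 214 214 212 213 213 213 214 212 214 213 213 213 212 213 211 186 176] [175 176 175 176 173 176 173 173 174 174 173 175 175 173 174 174 172]
105 [-28 -29 -31 -30 -28 -29 -30 -32 -31 -29 -29 -31 -29  34  70  65  69  73  65  69  71  71  69  71  66  72  70  68  66  67  64  68  73  68  72  62  -2] [208 208 208 208 208 208 208 208 209 209 209 210 209 207 208 209 209 209 210 208 210 209 209 209 208 209 183 171 173 172 170] [169 168 170 168 170 169 169 171 
[... 386 characters left out ...]

150 [-33 -33 -33 -33 -32 -33 -31 -33 -32 -34 -36 -33 -32 -20  69  99  97  95  95  97  95  97  98 104  98  98  95  99  97  99 103  98  98  96  97  64  -3] [209 209 210 208 208 209 210 209 208 210 209 210 208 209 210 210 209 209 210 180 165 168 167 167 167 167 167 167 168 167 168] [169 170 169 167 170 167 169 168 169 155 138 135 135 135 135 133 134]
165 [-37 -36 -38 -42 -45 -45 -44 -42 -37 -37 -36 -38 -39 -45  29  94  97  95  97  94  96  95  97  95  97  97  94  94  94  96  98  96  96  96  96  66  -2] [204 205 203 204 205 205 203 204 204 204 203 205 205 204 205 205 198 177 168 169 168 170 168 170 167 170 171 166 168 169 168] [171 171 172 170 171 172 149 135 131 130 126 127 128 132 129 130 135]
```

View pics/w25.png

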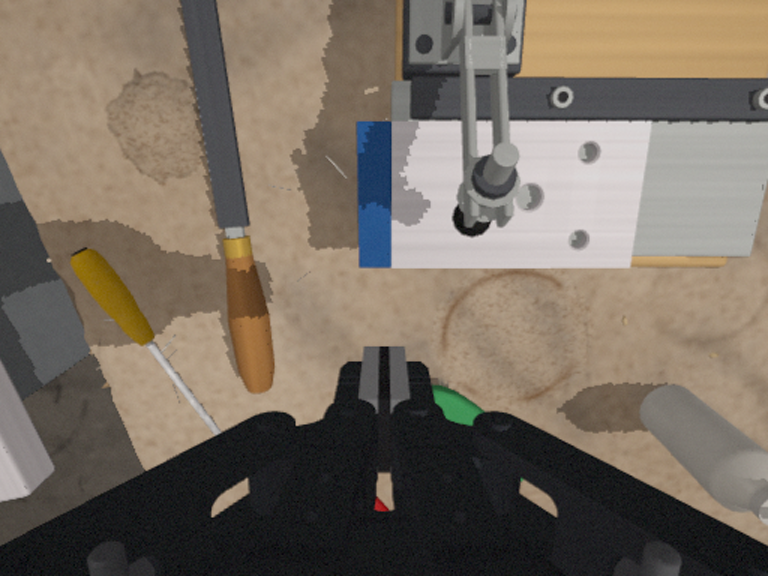

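Run:
```python
from meas import *
m,im,d=pickle.load(open("pics/w25.pkl","rb"))
p=[.506,-.031,-.2315]
c=im[45:105,225:445,::-1]; cv2.imwrite("pics/w25z.png",cv2.resize(c,None,fx=3.6,fy=8,interpolation=cv2.INTER_NEAREST))
for u in (264,272,280,295,370,395,410,420,428,440,460): print(u,im[74:86,u].sum(1)//3)
print(wj(p,back(m,[[280,79.5],[420,80],[390,178.5],[250,178.5]],.048)).round(2))
```

```text
264 [118 119 118 119 120 119 126 146 144 144 146 149]
272 [121 118 119 119 119 128 156 144 144 144 146 148]
280 [ 57  56  54  48  42  60 137 200 201 202 202 198]
295 [ 85  83  81  74  56  53 138 201 201 203 204 207]
370 [ 83  86  84  82  65  55 135 210 208 210 211 212]
395 [ 87  84  81  79  61  49 133 212 212 212 212 213]
410 [ 87  86  84  81  67  55 131 213 212 211 212 214]
420 [ 83  82  84  80  65  60  87 161 212 212 212 214]
428 [ 85  87  84  83  67  61 139 213 213 213 212 213]
440 [ 85  85  84  82  65  50 100 175 173 173 177 177]
460 [ 81  85  85  82  71  55  61 114 144 176 175 177]
[[-67.04  27.62  48.  ]
 [ 21.37  27.4   48.  ]
 [ 10.33 -36.69  48.  ]
 [-86.28 -36.84  48.  ]]
```

View pics/w25z.png

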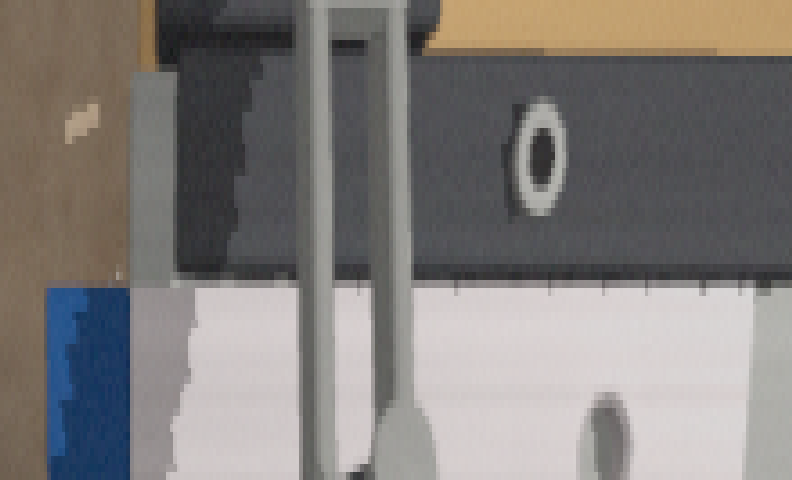

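arm_command --deltas '[[[0,0,0,0,0,-2.5,0],[0,0,0,0,0,-2.5,0],[0,0,0,0,0,-2.5,0],[0,0,0,0,0,-2.5,0],[0,0,0,0,0,-2.5,0],[0,0,0,0,0,-2.5,0],[0,0,0,2,0.5,0,0],[0,0,0,2.5,0.5,0,0],[0,0,0,2.5,0.5,0,0],[0,0,0,2.5,0.5,0,0],[0,0,0,2.5,0.5,0,0],[0,0,0,2.5,0.6,0,0]]]'

```text
t: 26.35
ee_pos: [0.4789, 0.0677, 0.266]
eef_rot: [2.461, 1.952, 0.004]
force: [-0.5, -0.7, 1.1]
finger_gap: -0.0001
```

arm_command --deltas '[[[0,0,0,2.5,0,0,0],[0,0,0,2.5,0,0,0],[0,0,0,2.5,0,0,0],[0,0,0,2.2,0,0,0],[0,0,0,0,0,0,0],[0,0,0,0,0,0,0]]]'

```text
t: 26.95
ee_pos: [0.5004, 0.1608, 0.2651]
eef_rot: [2.46, 1.952, -0.0]
force: [-0.5, -1.1, 0.5]
finger_gap: -0.0001
```

```bash
python3 look.py w26 wrist
```

```text
t 26.95 jig [-49.5 185.4 265.1] yaw_y -13.13 rel jig 0.13 tilt [ 0.    -0.001 -1.   ] F [-0.5 -1.1  0.5] gap -0.0
```

View pics/w26.png

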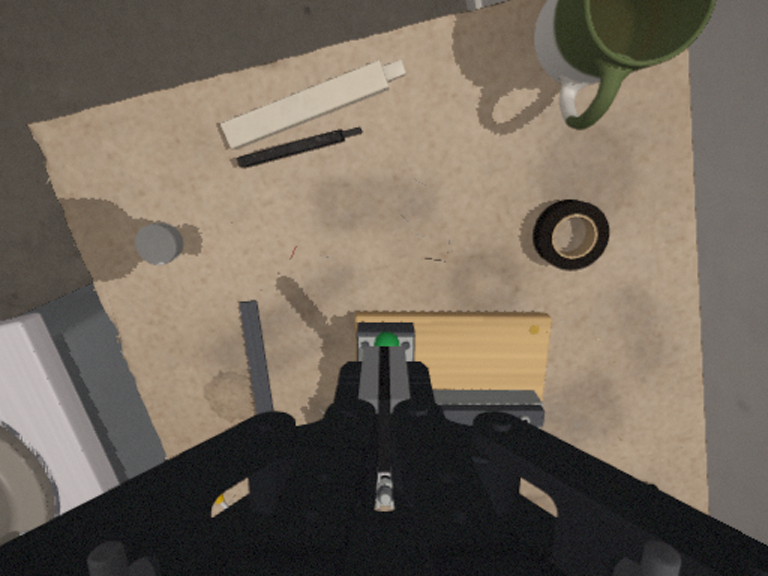

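arm_command --deltas '[[[0,0,0,0,0,2.5,0],[0,0,0,0,0,2.5,0],[0,0,0,0,0,2.5,0],[0,0,0,0,0,2.5,0],[0,0,0,0,0,2.5,0],[0,0,0,0,0,1.2,0],[0,0,0,0,0,0,0],[0,0,0,0,0,0,0]]]'

```text
t: 27.8
ee_pos: [0.5012, 0.1605, 0.1288]
eef_rot: [2.462, 1.95, 0.002]
force: [-0.2, 0.6, 0.0]
finger_gap: -0.0003
```

```bash
python3 look.py s27 scene 170 90 330 250 4
```

```text
t 27.8 jig [-48.6 185.3 128.8] yaw_y -13.23 rel jig 0.03 tilt [ 0.002  0.    -1.   ] F [-0.2  0.6  0. ] gap -0.0
```

View pics/s27.png

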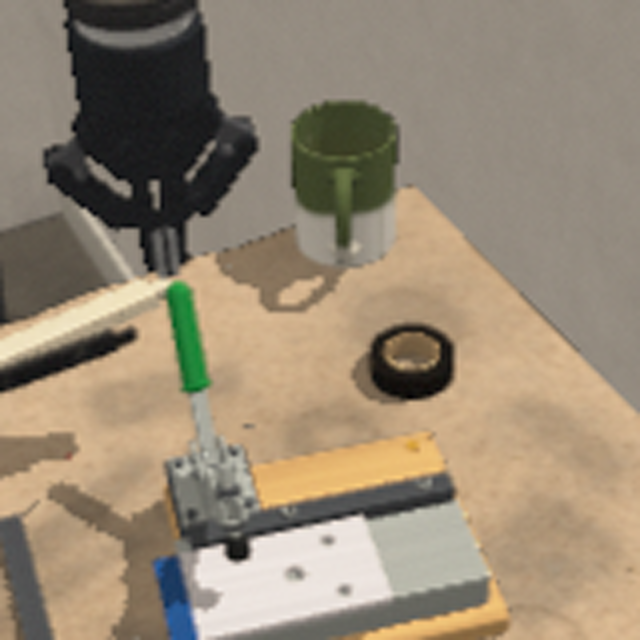

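arm_command --deltas '[[[0,0,0,-0.5,-0.1,0,0],[0,0,0,-0.5,0,0,0],[0,0,0,-0.5,0,0,0],[0,0,0,-0.5,0,0,0],[0,0,0,-0.5,0,0,0],[0,0,0,-0.5,0,0,0],[0,0,0,-0.5,0,0,0],[0,0,0,-0.5,0,0,0],[0,0,0,0,0,0,0]]]'

```text
t: 28.75
ee_pos: [0.4901, 0.121, 0.1278]
eef_rot: [2.462, 1.95, -0.001]
force: [1.9, 2.1, -0.1]
finger_gap: -0.0001
```

```bash
python3 look.py s28 scene 170 90 330 250 4
```

```text
t 28.75 jig [-50.3 144.3 127.8] yaw_y -13.23 rel jig 0.03 tilt [-0.    -0.001 -1.   ] F [ 1.9  2.1 -0.1] gap -0.0
```

View pics/s28.png

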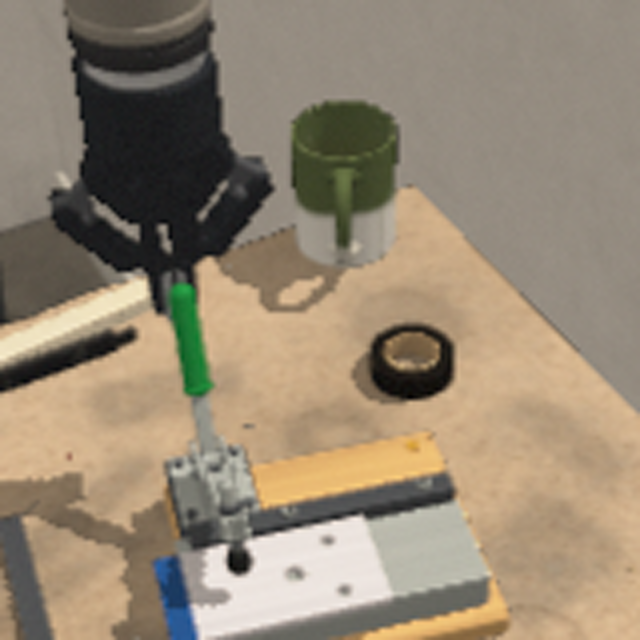

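arm_command --deltas '[[[0,0,0,-0.5,0,0,0],[0,0,0,-0.5,0,0,0],[0,0,0,-0.5,0,0,0],[0,0,0,-0.5,0,0,0],[0,0,0,-0.5,0,0,0],[0,0,0,-0.5,0,0,0],[0,0,0,-0.4,0,0,0],[0,0,0,-0.3,0,0,0],[0,0,0,0,0,0,0]]]'

```text
t: 29.7
ee_pos: [0.4814, 0.0851, 0.1276]
eef_rot: [2.462, 1.95, -0.002]
force: [0.5, 0.9, -0.3]
finger_gap: 0.0003
```

```bash
python3 look.py s29 scene 170 90 330 250 4
```

```text
t 29.7 jig [-50.6 107.4 127.6] yaw_y -13.24 rel jig 0.03 tilt [-0.001 -0.001 -1.   ] F [ 0.5  0.9 -0.3] gap 0.0
```

View pics/s29.png

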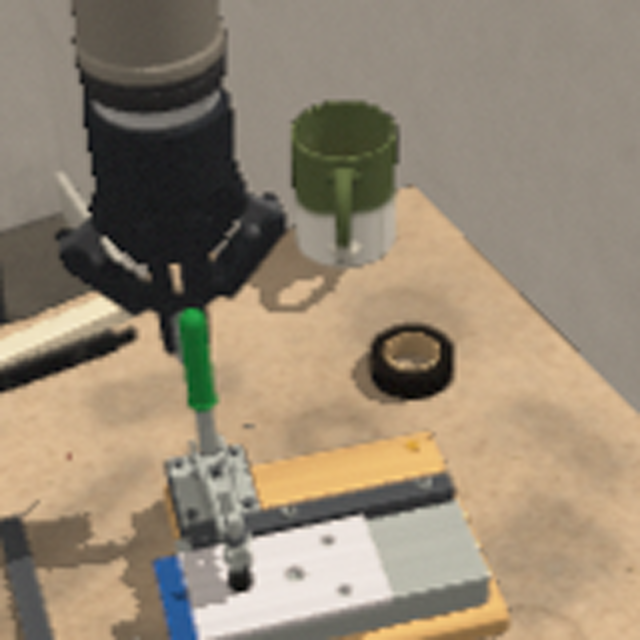

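arm_command --deltas '[[[0,0,0,-0.2,0,0,0],[0,0,0,-0.2,0,0,0],[0,0,0,-0.2,0,0,0],[0,0,0,-0.2,0,0,0],[0,0,0,-0.1,0,0,0],[0,0,0,0,0,0,0]]]'

```text
t: 30.35
ee_pos: [0.4804, 0.0776, 0.1281]
eef_rot: [2.461, 1.952, 0.002]
force: [2.1, 2.9, 0.8]
finger_gap: -0.0
```

```bash
python3 look.py
```

```text
t 30.35 jig [-49.9  99.8 128.1] yaw_y -13.17 rel jig 0.09 tilt [ 0.001  0.    -1.   ] F [2.1 2.9 0.8] gap -0.0
```

arm_command --deltas '[[[0,0,0,-0.1,0,0,0],[0,0,0,-0.1,0,0,0],[0,0,0,0,0,0,0]]]'

```text
t: 30.65
ee_pos: [0.4797, 0.0756, 0.1279]
eef_rot: [2.461, 1.952, 0.001]
force: [2.4, 2.4, 1.1]
finger_gap: -0.0001
```

```bash
python3 look.py s30 scene 170 90 330 250 4
```

```text
t 30.65 jig [-50.1  97.8 127.9] yaw_y -13.17 rel jig 0.09 tilt [ 0.001  0.    -1.   ] F [2.4 2.4 1.1] gap -0.0
```

View pics/s30.png

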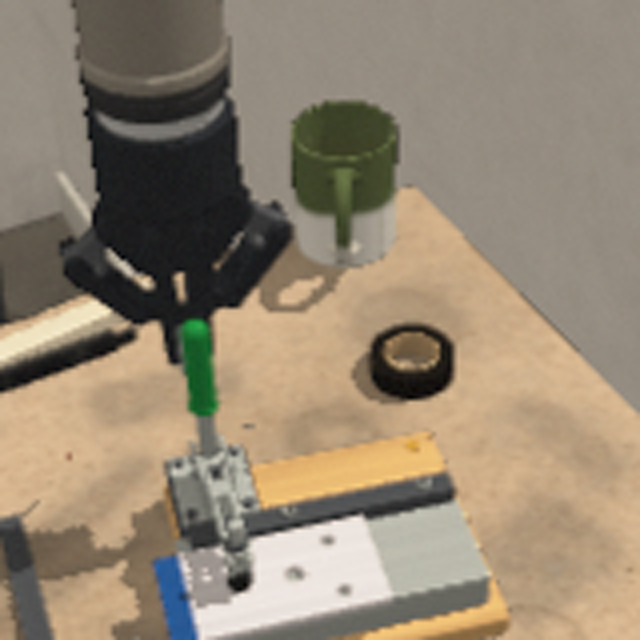

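Keep pushing until the stop shows as a force rise.

arm_command --deltas '[[[0,0,0,-0.15,0,0,0],[0,0,0,-0.15,0,0,0],[0,0,0,0,0,0,0]]]'

```text
t: 31.0
ee_pos: [0.4796, 0.0754, 0.128]
eef_rot: [-2.459, -1.953, -0.006]
force: [4.4, 7.9, -0.2]
finger_gap: 0.0
```

```bash
python3 look.py
```

```text
t 31.0 jig [-50.1  97.5 128. ] yaw_y -13.07 rel jig 0.2 tilt [ 0.002  0.004 -1.   ] F [ 4.4  7.9 -0.2] gap 0.0
```

arm_command --deltas '[[[0,0,0,-0.15,0,0,0],[0,0,0,-0.15,0,0,0],[0,0,0,0,0,0,0]]]'

```text
t: 31.3
ee_pos: [0.4795, 0.0752, 0.1281]
eef_rot: [-2.455, -1.955, -0.011]
force: [5.2, 12.0, -1.3]
finger_gap: 0.0005
```

```bash
python3 look.py
```

```text
t 31.3 jig [-50.2  97.3 128.1] yaw_y -12.94 rel jig 0.32 tilt [ 0.004  0.007 -1.   ] F [ 5.2 12.  -1.3] gap 0.0
```

arm_command --deltas '[[[0,0,0,0.5,0,0,0],[0,0,0,1,0,0,0],[0,0,0,2,0,0,0],[0,0,0,2,0,0,0],[0,0,0,1,0,-1.5,0],[0,0,0,0,0,-2.5,0],[0,0,0,0,0,-2.5,0],[0,0,0,0,0,-2.5,0],[0,0,0,0,0,-2.5,0],[0,0,0,0,0,-2.5,0],[0,0,0,0,0,0,0]]]'

```text
t: 32.4
ee_pos: [0.4942, 0.1317, 0.2705]
eef_rot: [2.461, 1.948, 0.005]
force: [1.1, -0.9, 0.4]
finger_gap: 0.0001
```

arm_command --deltas '[[[0,0,0,-2,-0.5,0,0],[0,0,0,-2.5,-0.5,0,0],[0,0,0,-2.5,-0.5,0,0],[0,0,0,-2.5,-0.5,0,0],[0,0,0,-2.5,-0.5,0,0],[0,0,0,-2.5,-0.5,0,0],[0,0,0,-2.5,0,0,0],[0,0,0,-2.5,0,0,0],[0,0,0,-2,0,0,0],[0,0,0,0,0,0,0],[0,0,0,0,0,0,0]]]'

```text
t: 33.5
ee_pos: [0.4136, -0.0695, 0.2668]
eef_rot: [-2.462, -1.949, 0.003]
force: [0.5, 0.7, -0.6]
finger_gap: 0.0001
```

```bash
python3 look.py w31 wrist; python3 look.py s31 scene 180 140 330 275 5
```

```text
t 33.5 jig [-81.1 -58.7 266.8] yaw_y -13.26 rel jig 0.0 tilt [-0.002  0.    -1.   ] F [ 0.5  0.7 -0.6] gap 0.0
t 33.55 jig [-80.9 -57.8 266.9] yaw_y -13.14 rel jig 0.12 tilt [-0.002  0.    -1.   ] F [ 0.4 -0.6 -1. ] gap -0.0
```

View pics/w31.png

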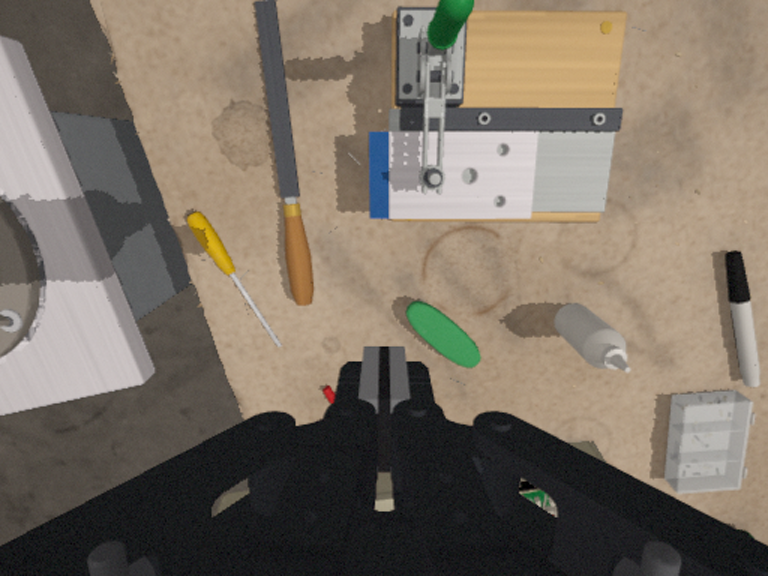

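View pics/s31.png

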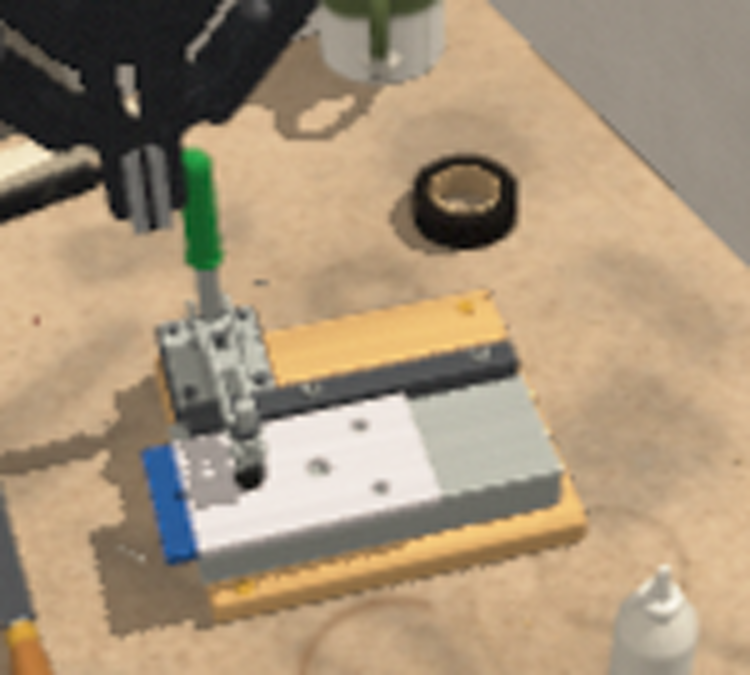

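arm_command --deltas '[[[0,0,0,0,0,2.5,0],[0,0,0,0,0,2.5,0],[0,0,0,0,0,2.5,0],[0,0,0,0,0,2.5,0],[0,0,0,0,0,2.5,0],[0,0,0,0,0,2.5,0],[0,0,0,0,0,0,0],[0,0,0,0,0,0,0]]]'

```text
t: 34.4
ee_pos: [0.4145, -0.0689, 0.1178]
eef_rot: [-2.46, -1.953, 0.002]
force: [0.6, -0.2, 0.1]
finger_gap: -0.0003
```

```bash
python3 look.py w32 wrist
python3 - <<'E'
from meas import *
np.set_printoptions(linewidth=200)
p=[.506,-.031,-.2315]
m,im,d=pickle.load(open("pics/w31.pkl","rb"))
f,cx,cy,R,t=cam(m)
u,v=300,10; print('handle pt',wj(p,(R.T@(np.array([(u-cx)/f,(v-cy)/f,1])*d[v,u]-t))[None]).round(1),d[v,u])
g=(im[:,:,1].astype(int)-im[:,:,0]>40)&(d>0); vs,us=np.where(g[:60]); P=np.c_[(us-cx)/f,(vs-cy)/f,np.ones(len(us))]*d[vs,us][:,None]; P=wj(p,(P-t)@R); P=P[P[:,2]>60]; 
i=np.argsort(P[:,2]); 
for lo in range(100,185,10):
    q=P[(P[:,2]>=lo)&(P[:,2]<lo+10)]
    if len(q): print(lo,len(q),q.mean(0).round(1),q[:,1].min().round(1))
m,im,d=pickle.load(open("pics/w32.pkl","rb"))
print(im[60:75].astype(float).mean(0)[246:278].round(0)[:,[0,2]].T)
for v in (88,105,120,150,165): print(v,(im[v,225:265].astype(int)[:,2]-im[v,225:265].astype(int)[:,0]))
for u in (264,272,280,370,395,410,420,428,440): print(u,im[72:86,u].sum(1)//3)
E
```

```text
t 34.4 jig [-80.3 -57.9 117.8] yaw_y -13.09 rel jig 0.17 tilt [-0.001 -0.    -1.   ] F [ 0.6 -0.2  0.1] gap -0.0
handle pt [[-52.2  72.4 170.9]] 0.21148679
110 68 [-51.1  73.  114.7] 69.8
120 57 [-52.   72.7 124.9] 70.5
130 60 [-52.1  72.5 134.9] 70.2
140 66 [-52.1  72.5 145.1] 70.5
150 76 [-52.2  72.7 155.3] 70.5
160 142 [-51.   73.2 166.5] 70.4
170 186 [-49.5  75.2 172.4] 71.2
[[121. 120. 119. 119. 118. 116. 116. 116. 116. 115. 116. 116. 117. 106. 113. 120. 121. 120. 120. 120. 120. 121. 120. 121. 120. 120.  76.  51.  51.  53.  53.  52.]
 [ 87.  87.  86.  86.  84.  82.  82.  82.  82.  81.  83.  82.  83.  84. 107. 116. 118. 118. 117. 117. 118. 117. 118. 118. 117. 117.  76.  53.  55.  55.  55.  54.]]
88 [-31 -31 -30 -33 -30 -32 -32 -31 -34 -34 -33 -32  53 101  98  95  98  99  98  99  98 101  97  98  98  99  98  98  99  96 100 102  80  96  92  -2  -8  -7  -6  -7]
105 [-25 -25 -27 -30 -28 -30 -28 -32 -31 -27 -31 -28  27  88  96  94  94 104  96  97  96 103  99  98  99  98  95 100  93  95  98  98 101  99  65  -2  -7  -9  -6  -7]
120 [-26 -28 -32 -30 -29 -28 -30 -29 -28 -26 -27 -31   5  85
[... 295 characters left out ...]
4 -42 -45 -44 -41 -44 -43 -42 -44  18  93  97  96  96  96  89  92  94  97  96  97  93  94  96  95  99  96  91  89 101  35  -5  -8  -8  -8  -8]
264 [118 117 117 119 117 117 121 129 143 144 145 148 165 164]
272 [ 74  72  70  70  70  77 107 129 141 142 146 145 148 147]
280 [ 53  54  55  52  46  42  72 126 157 198 201 194 148 146]
370 [ 84  81  83  80  82  62  51 136 209 207 205 210 210 210]
395 [ 82  84  85  82  78  64  57 140 211 209 210 210 211 212]
410 [ 83  83  84  82  79  67  61 140 209 211 210 209 210 210]
420 [ 83  83  84  85  80  64  53 130 211 210 209 210 212 210]
428 [ 79  85  87  79  76  68  61 139 212 211 210 210 211 212]
440 [ 83  83  82  82  80  70  56  78 153 175 173 174 175 175]
```

View pics/w32.png

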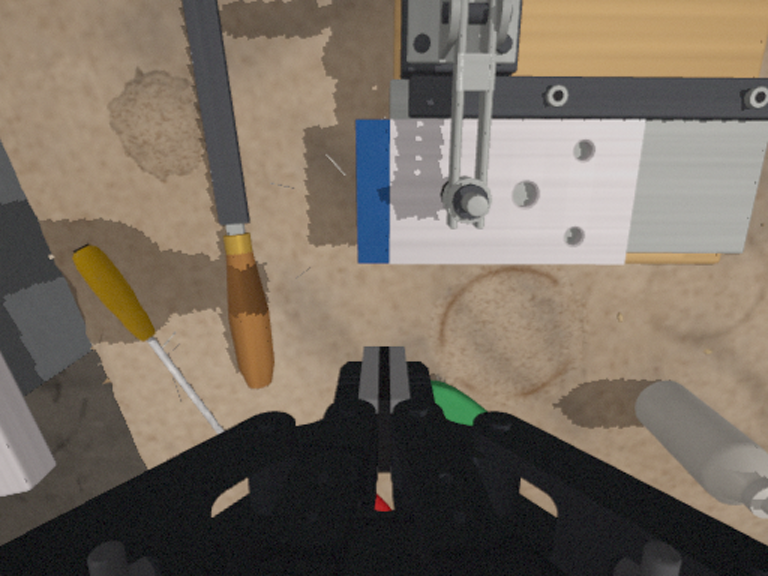

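```bash
python3 -c "
from workcell import arm
print(arm.close_job())"
```

```text
the job is handed in; nothing more can be done
None
```

The blank is against the fence, its blue strip hangs over the front end of the ledge, and the clamp is closed. I handed the job in at about 34.5 s of the 54 s, with the gripper clear of everything.

**What I did, pushes only, fingers shut:**
- I slid the blank sideways until it met the fence; pushing harder raised the force with no further movement.
- I pushed it forward from its plain end, which went slightly too far.
- I nudged it back from the blue end. It stuck, then slipped 1.1–1.25 mm, more than the 0.6 mm I intended.
- I pushed the green handle to its stop, where the force rose to 13 N without movement, then backed off.

**Last checks, after clamping:**
- **Overhang:** about 14.7–14.9 mm from overhead, with the blue/plain line flush with the ledge's front edge to within about 0.5 mm. It matched the last look before clamping, so closing the clamp did not shift the blank.
- **Fence:** no visible gap along the fence edge that I could see, to within about 0.3 mm.
- **Handle:** upright over its whole length, with the pad down on the blank.
- **Bystanders:** I never touched the file, bottle, brush or tape, and they looked undisturbed.

**Disagreements:** before the nudge back, three camera views put the overhang anywhere from 15.2 to 16.3 mm. After it, a low front view gave 14.65 mm and overhead views 14.7–15.1 mm. I trust the final figure to about ±0.5 mm. The dyed strip itself always measured 14.2–14.7 mm instead of 15.

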